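# Swing a notched batten into line on the drilling jig

### The arm

A 6-joint arm with a two-finger parallel gripper is mounted at the origin on the work surface. World frame = base frame: x ahead of the robot, y to its left, z up, the work surface at z = 0. Lengths are in m, angles in rad, forces in N, time in s.
With the tool pointing down it reaches from about 0.25 to 0.8 m from the base axis. Payload 8.5 kg.
Tool frame: the origin (TCP) lies at the very end of the fingers, on their centre line; the grasp point (between the pads) lies 19 mm behind it; z points along the fingers, y is the direction in which the jaws open and shut (so a half turn about z gives the same grasp; the last joint's range is limited). The gripper opens to 85 mm and grips with 20 to 120 N. Pads are 22 mm wide; open, the fingers measure 114 mm over their backs; the gripper's body (76 mm by 85 mm) begins 54 mm behind the grasp point. The pads swing forward as they close: fully open they stand 13 mm farther back than shut.
Start: joints at [-1.326, 0.238, -0.013, 1.319, 0, 1.571], TCP at [0.127, -0.509, 0.231] pointing down, gripper open.
Joint ranges: [-2.66, 2.66], [-1.03, 1.9], [-1.14, 1.46], [-1.82, 2.27], [-1.45, 1.34], [-3.14, 3.14]. Speed limits (rad/s): [2.22, 2.22, 2.79, 3.14, 3.14, 3.14].

### API

Orientations are given as [roll, pitch, yaw] about the fixed x, y, z axes, in that order (R = Rz(yaw) Ry(pitch) Rx(roll)).
In Python, from workcell import state, capture, camera_params, job_done, cut_out gives the robot as it stands.
- The arm moves only by the tool send_rows, never from a script. Its argument "plan" is a list of rows, each an object of numbers: "hand": the finger opening in mm, from 0 to 85.4; "tx", "ty", "tz": the shift along the world's x, y, z in units of 30 mm (1.0 is 30 mm); "ax", "ay", "az": the turn, a rotation vector about the world's x, y, z in rad. In form: [{"hand": .., "tx": .., "ty": .., "tz": .., "ax": .., "ay": .., "az": ..}, ...]. A call has 1 to 10 rows; each row is the pose to reach, as a shift and turn from the pose commanded when the call began; what a row does not reach only later rows make up. A row lasts 1/12 s, in which the tool goes at most 41.7 mm and 7.16 degrees, less where a joint would pass 70% of its speed; a pose out of reach is approached as far as the arm can. A call with a gripper value outside its range is refused whole. The fingers move at their own pace and stop on an object; "newtons" is the grip in N (left out, the last holds). Time passes only in rows, so rows that repeat a pose let the fingers close. It gives the time, the measured TCP pose, the force and the opening at its end, in the units of the state.
- state(): the state, without advancing time (a new reading comes with each control period).
- capture(name): name is "scene" or "top" or "wrist"; returns (picture, depth): 480x640x3 uint8, red, green, blue; 480x640 float32, m along the optical axis (not along the pixel's ray), 0 where there is no reading.
- camera_params(name): a dict with "vfov" (degrees; the focal length in pixels is half the picture's height over the tangent of half this angle, whatever the lens; pixels are square), "cx", "cy" (the principal point, pixels), "rvec" (rotation vector, rad) and "tvec" (3), from world to camera coordinates, as OpenCV has them; the wrist camera has in their place "hand_eye" (4x4, takes a point from camera to tool coordinates, whose origin is the TCP and whose axes are the flange's). Camera axes: x right, y down, z forward; pixel columns grow to the right and rows downward; lengths in m; the calibration is good to about 2 mm. A picture is of the moment at which its call begins: read the wrist's pose just before it. camera_params takes no time and is no camera call.
- job_done(): hands the job in, once; it reports no verdict.
Trained networks look in the newest picture that a camera, given by its name, has taken for a name from the list of things; names that differ only in an ending like _2 or _b are one class to them, and where a whole thing is asked for, a point or a joint stands for the part that bears it (a point fixed in the world has none). Each returns a list of dicts, best first, with "p" (0 to 1); they miss things now and then, are a little off and sometimes report something else, mostly with a low value. They report only what shows in the picture. A call takes as long as a camera call.
- cut_out(camera, name): "pixels" (480x640 bool, what is visible of it) and "extent" ([left, top, width, height] in pixels, round what is visible of it).
The state is a dict: "clock": time; "joint_positions": joint angles; "dq": joint speeds; "joint_torque": joint torques, N m; "ee_pos": TCP position; "tcp_rot": TCP orientation; "contact_force": force on the tool from outside, world axes, zero at the start; "ft_torque": the same for the moment, N m; "opening": finger opening in m.
Only numpy, scipy, OpenCV 4.12 (cv2) and the standard library are available. Lean on these libraries where they do the work, as an engineer would, in place of code of your own. Each camera call takes 0.05 s, during which the arm holds its last target.

### The job

Set the batten up for drilling: first swing the yellow dust-port cover right round on its pin to its open stop. Then, keeping the batten down on the board all the time, slide it until its V-notched end is home against the steel post while it still lies well askew, and only then swing it about the post, notch kept against it, until its side lies flush against the aluminium stop with its end hole over the open port. Let go, and leave the jar, sanding block, screwdriver and spare batten where they are.

Things in the scene. Friction and masses are not known exactly. Their poses are not given: they have to be found in the camera images.
- board: Brown hardboard jig board, 340 (x) by 460 (y) by 18 mm thick, fixed flat on the bench; place and yaw vary. Origin: centre of its underside; z up. The batten's finished line runs along board +y from the post to the port. In board mm: post at (-110, -170), port at (-110, 90), cover pin at (-110, 170), working face of the stop at x = -130.
- post (a point): Centre of the foot of the fixed steel post, on the board's top face (18 mm above the bench). Post 16 mm in diameter, 36 mm high above the board.
- port (a point): Centre of the dust port, a 30 mm round hole with a bright rim in the board's top face, 260 mm from the post along board +y.
- stop (a point): Middle of the foot of the aluminium stop's working face, on the board's top face. The stop is a fixed block 50 mm long (along board y), 25 mm thick, 28 mm high; this flat face looks to board +x and lies 20 mm to the -x side of the line through post and port, 215 mm beyond the post.
- cover_pin (a point): Axis of the cover's single vertical pin, on the board's top face, 340 mm from the post along board +y. Pin head 11 mm high. The cover is a flat plate 44 mm wide, 5 mm thick, 1 mm above the board, reaching 93 mm from this axis on the knob side and 12 mm behind it.
- cover (a joint): Angle of the yellow port cover about its pin, rad. 0 (closed stop): it points from the pin to board -y, over the port and across the batten's line. It opens counter-clockwise seen from above, free end moving to board +x; at 1.57 it points to board +x; open stop at 1.9. Light friction (about 1 N at the knob); it stays where it is left.
- cover_knob (a point): Centre of the top of the black knob on the cover, 80 mm from the pin axis: an upright cylinder 16 mm in diameter, 28 mm high, its top 34 mm above the board's top face.
- batten: Loose pale wooden batten, 40 mm wide, 24 mm thick, about 0.15 kg, flat on the board, z up. Its y axis runs from the notched end to the plain end (y = 300 mm); the bottom of the V is at y = 16 mm, the prong tips at y = -6 mm. Origin as batten_notch. In place it points along board +y; it starts 0.55 to 0.95 rad askew, plain end turned to board +x.
- batten_notch (a point): The batten's origin, on the underside: the point where the post's centre sits when the V-notch is home (at the start 25 to 60 mm off it). The V is 60 degrees, 26 mm wide at its mouth, cut in the end through the full thickness.
- batten_hole (a point): Point on the underside below the end hole (12 mm, dark mark in the top face), 260 mm along the batten from batten_notch; stands over the port centre when the batten is in place.
- screw_jar: Bystander: glass jar with steel lid, 44 mm across, 50 mm high, standing on the board's far left corner. Origin: centre of its underside.
- sanding_block: Bystander: cork sanding block with red sole, 47 by 87 by 28 mm, on the board's far right corner. Origin: centre of its underside.
- screwdriver: Bystander: screwdriver lying on the bench to the left of the board.
- spare_batten: Bystander: plain batten 300 by 40 by 24 mm lying on the bench to the right of the board. Origin: centre of its underside.

How it is judged:
By the outcome, as a careful person would: the job done as asked, in the order asked, and still so for the second after the job is handed in, with the robot touching nothing.
It also fails if it takes over 59 s, if anything falls off the work surface, if the arm or the gripper's body presses on something with over 40 N, if the wrist force passes 120 N, or if a joint passes its speed limit or range.

## Working session

There is one attempt and no reset: what is moved stays moved. The work goes in short steps, Python scripts to look and compute and a tool call to move; the robot and the scene stay as the last step left them, time stands still between calls to the robot, and variables do not carry over. Pictures are saved under pics/ and viewed, and the job is handed in when it is done.

Besides the shell and the picture viewer there is one more tool, called after "Request:" as a command line: name --argument value ..., lists and objects as JSON in quotes. send_rows: Moves the arm, as the interface text tells. Its arguments: {"type":"object","properties":{"plan":{"type":"array"},"newtons":{"type":"number"}},"required":["plan"]}

```bash
ls; mkdir -p pics; python3 - <<'E'
from workcell import *
import cv2
print(state())
for n in ["scene","top"]:
    p,d=capture(n); cv2.imwrite(f"pics/{n}0.png",p[:,:,::-1]); print(n,camera_params(n))
print(camera_params("wrist"))
E
```

```text
pics
{'clock': 0.0, 'joint_positions': array([-1.32599783e+00,  2.38777946e-01, -1.42602653e-02,  1.31923340e+00,
       -1.41066355e-05,  1.57082544e+00]), 'dq': array([-0.00133604,  0.00130672,  0.00047756, -0.00113055,  0.00035436,
       -0.00165659]), 'joint_torque': array([ 4.37246399e-04, -5.38778436e+01,  3.46442556e+01,  1.82111497e-02,
        4.93381106e-05, -3.19889659e-05]), 'ee_pos': array([ 0.12713004, -0.50892767,  0.2306768 ]), 'tcp_rot': array([-3.14011737e+00,  1.41495659e-05,  2.44769409e-01]), 'contact_force': array([-0.04525673,  0.16459871,  0.10819784]), 'ft_torque': array([ 0.02671893, -0.05325811,  0.0146641 ]), 'opening': 0.08520479852624373}
scene {'vfov': 49.01803985191837, 'cx': 316.8993061673701, 'cy': 244.96210626173388, 'rvec': array([ 0.93072589,  2.47276578, -1.08707961]), 'tvec': array([ 0.46094858, -0.2241794 ,  1.70793954])}
top {'vfov': 49.456806031760465, 'cx': 316.53712707325985, 'cy': 241.70535966731887, 'rvec': array([ 2.12158308, -2.16503964,  0.14450052]), 'tvec': array([0.01811571, 0.59715066, 1.31949188])}
{'vfov': 71.75552897026817, 'cx': 319.0219469059084, 'cy': 233.88867152989206, 'hand_eye': array([[ 8.11224148e-04, -9.57498793e-01, -2.88436134e-01,
         7.37850488e-02],
       [ 9.99999642e-01,  7.07161253e-04,  4.64982696e-04,
         5.18326588e-06],
       [-2.41249512e-04, -2.88436408e-01,  9.57499024e-01,
        -1.42674395e-01],
       [ 0.00000000e+00,  0.00000000e+00,  0.00000000e+00,
         1.00000000e+00]])}
```

View pics/scene0.png

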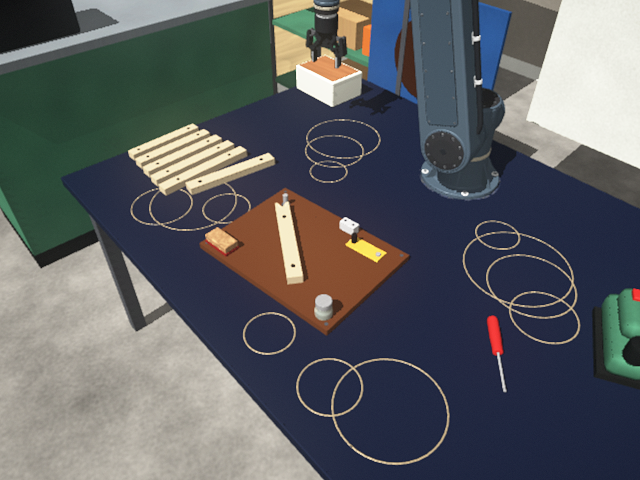

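View pics/top0.png

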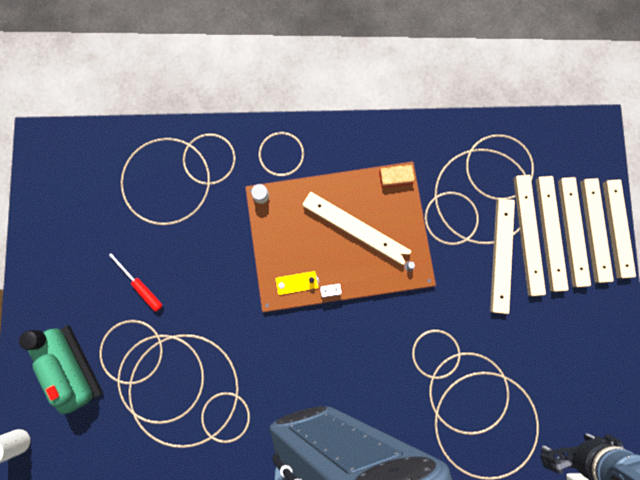

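```bash
cat > h.py <<'E'
import numpy as np,cv2
from workcell import *
from scipy.spatial.transform import Rotation as R
def cam(n,st=None):
    c=camera_params(n); f=240/np.tan(np.radians(c['vfov'])/2)
    K=np.array([[f,0,c['cx']],[0,f,c['cy']],[0,0,1]])
    if n=='wrist':
        T=np.eye(4);T[:3,:3]=R.from_euler('xyz',st['tcp_rot']).as_matrix();T[:3,3]=st['ee_pos']
        W=T@c['hand_eye']
    else:
        M=np.eye(4);M[:3,:3]=cv2.Rodrigues(c['rvec'])[0];M[:3,3]=c['tvec'];W=np.linalg.inv(M)
    return K,W   # W cam->world
def ray(K,W,uv):
    uv=np.atleast_2d(uv).astype(float)
    d=np.c_[(uv-[K[0,2],K[1,2]])/K[0,0],np.ones(len(uv))]
    return W[:3,3],d@W[:3,:3].T
def onz(K,W,uv,z):
    o,d=ray(K,W,uv); return o+d*((z-o[2])/d[:,2])[:,None]
def dep(K,W,uv,d):
    uv=np.atleast_2d(uv); o,r=ray(K,W,uv); z=d[uv[:,1].astype(int),uv[:,0].astype(int)]
    return o+r*z[:,None]
def proj(K,W,P):
    M=np.linalg.inv(W); p=np.atleast_2d(P)@M[:3,:3].T+M[:3,3]; p=p/p[:,2:]; return (p@K.T)[:,:2]
E
python3 - <<'E'
from h import *
p,d=capture("top"); K,W=cam("top")
np.savez("top.npz",p=p,d=d)
for n in ["board","batten","cover","cover_knob","post","stop","screw_jar","sanding_block"]:
    for r in cut_out("top",n)[:2]:
        m=r["pixels"]; v,u=np.nonzero(m&(d>0)); P=dep(K,W,np.c_[u,v],d)
        rect=cv2.minAreaRect(np.c_[u,v].astype(np.float32))
        print(n,round(r["p"],2),r["extent"],m.sum(),"med",np.median(P,0).round(4),"z90",np.percentile(P[:,2],[10,90]).round(4))
        c=cv2.boxPoints(rect); z=np.percentile(P[:,2],80)
        if n in("board","batten","cover"):
            z={"board":.018,"batten":.042,"cover":.024}[n]
            print(onz(K,W,c,z).round(4).tolist())
# crop
x=cv2.resize(p[150:330,230:450],None,fx=3.5,fy=3.5,interpolation=cv2.INTER_CUBIC)
cv2.imwrite("pics/crop0.png",x[:,:,::-1])
E
```

```text
board 0.67 [246.2, 164.0, 190.1, 149.4] 18787 med [ 0.5994 -0.039   0.0184] z90 [0.0147 0.0227]
[[0.7564, 0.2016, 0.018], [0.8191, -0.2689, 0.018], [0.4794, -0.3027, 0.018], [0.4202, 0.1519, 0.018]]
batten 0.59 [299.2, 192.8, 111.5, 69.9] 1961 med [ 0.6344 -0.0954  0.0419] z90 [0.0339 0.0457]
[[0.6948, 0.0449, 0.042], [0.7356, 0.0203, 0.042], [0.5711, -0.2378, 0.042], [0.5317, -0.2126, 0.042]]
cover 0.9 [276.0, 276.8, 41.9, 18.0] 679 med [0.4932 0.0622 0.0245] z90 [0.0203 0.0293]
[[0.5073, 0.1183, 0.024], [0.5244, 0.0127, 0.024], [0.4799, 0.0055, 0.024], [0.463, 0.1106, 0.024]]
cover_knob 0.95 [276.8, 271.8, 44.9, 23.3] 701 med [0.4934 0.0619 0.0244] z90 [0.0201 0.0292]
post 0.84 [250.3, 163.8, 184.1, 150.0] 18808 med [ 0.6003 -0.0392  0.0184] z90 [0.0147 0.0227]
stop 0.96 [246.3, 163.6, 188.6, 146.7] 19096 med [ 0.6004 -0.0402  0.0184] z90 [0.0146 0.0227]
screw_jar 0.71 [252.7, 185.1, 14.3, 22.2] 257 med [0.7242 0.1527 0.0659] z90 [0.0363 0.0707]
screw_jar 0.63 [378.9, 164.3, 35.5, 25.5] 633 med [ 0.7695 -0.209   0.0454] z90 [0.0317 0.0495]
sanding_block 0.72 [377.6, 165.7, 34.7, 22.7] 578 med [ 0.7707 -0.2085  0.0458] z90 [0.039  0.0495]
```

View pics/crop0.png

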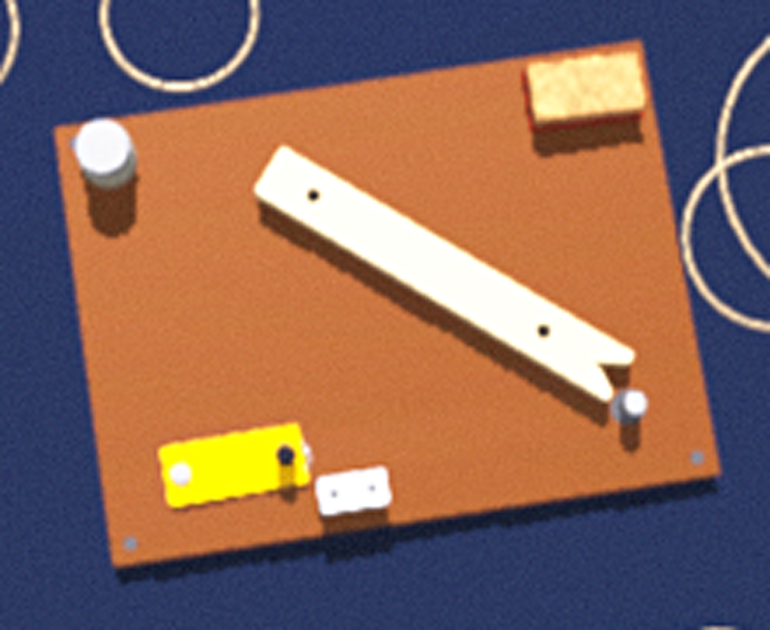

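```bash
python3 - <<'E'
from h import *
z=np.load("top.npz");p,d=z['p'],z['d'];K,W=cam("top")
c=np.array([[413.1,162],[435.1,285.1],[262.3,312],[246,186.6]])
P=onz(K,W,c,.018);print(P.round(4))
B=np.array([[170,-230],[-170,-230],[-170,230],[170,230]])/1e3
a=P[:,:2]-P[:,:2].mean(0); th=np.arctan2((B[:,0]*a[:,1]-B[:,1]*a[:,0]).sum(),(B*a).sum()); t=P[:,:2].mean(0)
Rm=np.array([[np.cos(th),-np.sin(th)],[np.sin(th),np.cos(th)]]); print("yaw",th,t,"res",(B@Rm.T+t-P[:,:2]).round(4).tolist())
for n,q in dict(post=(-110,-170),port=(-110,90),pin=(-110,170),stop=(-130,45),knob=(-110,90)).items(): print(n,(Rm@np.array(q)/1e3+t).round(4))
k=lambda u,v,z:onz(K,W,[[u/3.5+230,v/3.5+150]],z).round(4)
print("post",k(635,402,.054),"knob",k(285,455,.052),"pin",k(180,473,.029),"hole",k(313,195,.042),"hole2",k(543,330,.042))
print("prongs",k(611,398,.042),k(632,356,.042),"V",k(600,364,.042),"plain",k(258,188,.042),k(285,147,.042))
E
```

```text
[[ 0.8142 -0.2604  0.018 ]
 [ 0.4794 -0.3027  0.018 ]
 [ 0.4183  0.1516  0.018 ]
 [ 0.7557  0.1941  0.018 ]]
yaw 0.12900567798224466 [ 0.61689086 -0.05436369] res [[0.0009, -0.0002], [-0.0015, -0.0016], [0.0004, 0.0003], [0.0002, 0.0015]]
post [ 0.5297 -0.2371]
port [0.4962 0.0207]
pin [0.4859 0.1001]
stop [ 0.4822 -0.0265]
knob [0.4962 0.0207]
post [[ 0.5305 -0.2369  0.054 ]] knob [[0.497 0.021 0.052]] pin [[0.4867 0.1    0.029 ]] hole [[ 0.6934 -0.0035  0.042 ]] hole2 [[ 0.587  -0.1729  0.042 ]]
prongs [[ 0.535  -0.2213  0.042 ]] [[ 0.566  -0.2383  0.042 ]] V [[ 0.5606 -0.2143  0.042 ]] plain [[0.6997 0.0379 0.042 ]] [[0.731 0.017 0.042]]
```

Request:
send_rows --plan '[{"hand":30,"tx":6.2,"ty":8,"tz":1.2,"az":-0.84},{"hand":30,"tx":6.2,"ty":8,"tz":1.2,"az":-0.84},{"hand":30,"tx":6.2,"ty":8,"tz":1.2,"az":-0.84},{"hand":30,"tx":6.2,"ty":8,"tz":1.2,"az":-0.84},{"hand":30,"tx":12.4,"ty":16,"tz":2.4,"az":-1.687},{"hand":30,"tx":12.4,"ty":16,"tz":2.4,"az":-1.687},{"hand":30,"tx":12.4,"ty":16,"tz":2.4,"az":-1.687},{"hand":30,"tx":12.4,"ty":16,"tz":2.4,"az":-1.687},{"hand":30,"tx":12.4,"ty":16,"tz":2.4,"az":-1.687},{"hand":30,"tx":12.4,"ty":16,"tz":2.4,"az":-1.687}]'

```text
validation failed for argument at $.pl...
```

Request:
send_rows --plan '[{"hand":30,"tx":6.2,"ty":8,"tz":1.2,"ax":0,"ay":0,"az":-0.84},{"hand":30,"tx":6.2,"ty":8,"tz":1.2,"ax":0,"ay":0,"az":-0.84},{"hand":30,"tx":6.2,"ty":8,"tz":1.2,"ax":0,"ay":0,"az":-0.84},{"hand":30,"tx":12.4,"ty":16,"tz":2.4,"ax":0,"ay":0,"az":-1.687},{"hand":30,"tx":12.4,"ty":16,"tz":2.4,"ax":0,"ay":0,"az":-1.687},{"hand":30,"tx":12.4,"ty":16,"tz":2.4,"ax":0,"ay":0,"az":-1.687},{"hand":30,"tx":12.4,"ty":16,"tz":2.4,"ax":0,"ay":0,"az":-1.687},{"hand":30,"tx":12.4,"ty":16,"tz":2.4,"ax":0,"ay":0,"az":-1.687},{"hand":30,"tx":12.4,"ty":16,"tz":2.4,"ax":0,"ay":0,"az":-1.687},{"hand":30,"tx":12.4,"ty":16,"tz":2.4,"ax":0,"ay":0,"az":-1.687}]'

```text
clock: 1.38
ee_pos: [0.3027, -0.2711, 0.2757]
tcp_rot: [-3.076, 0.002, -0.776]
contact_force: [-0.1, -0.3, -0.7]
opening: 0.0298
```

Request:
send_rows --plan '[{"hand":30,"tx":6,"ty":7.6,"tz":0.8,"ax":0,"ay":0,"az":-0.64},{"hand":30,"tx":6,"ty":7.6,"tz":0.8,"ax":0,"ay":0,"az":-0.64},{"hand":30,"tx":6,"ty":7.6,"tz":0.8,"ax":0,"ay":0,"az":-0.64},{"hand":30,"tx":6,"ty":7.6,"tz":0.8,"ax":0,"ay":0,"az":-0.64},{"hand":30,"tx":6,"ty":7.6,"tz":0.8,"ax":0,"ay":0,"az":-0.64},{"hand":30,"tx":6,"ty":7.6,"tz":0.8,"ax":0,"ay":0,"az":-0.64},{"hand":30,"tx":6,"ty":7.6,"tz":0.8,"ax":0,"ay":0,"az":-0.64},{"hand":30,"tx":6,"ty":7.6,"tz":0.8,"ax":0,"ay":0,"az":-0.64},{"hand":30,"tx":6,"ty":7.6,"tz":0.8,"ax":0,"ay":0,"az":-0.64},{"hand":30,"tx":6,"ty":7.6,"tz":0.8,"ax":0,"ay":0,"az":-0.64}]'

```text
clock: 2.22
ee_pos: [0.0811, -0.2451, 0.2934]
tcp_rot: [-3.028, 0.003, -1.386]
contact_force: [-1.1, -0.4, -0.8]
opening: 0.03
```

```bash
python3 - <<'E'
from h import *
s=state();print(s)
p,d=capture("wrist"); np.savez("w1.npz",p=p,d=d,e=s['ee_pos'],r=s['tcp_rot'])
cv2.imwrite("pics/w1.png",p[:,:,::-1])
E
```

```text
{'clock': 2.2167, 'joint_positions': array([-1.38649922, -0.24604195, -0.34233788,  1.47801997,  0.11387816,
        3.14060758]), 'dq': array([-0.56707004, -0.39531437, -0.20012512,  0.12929216, -0.40967798,
       -0.00138797]), 'joint_torque': array([ 4.80018586e+00, -1.22407892e+01,  3.55549765e+01, -1.95971411e-01,
        1.36144884e+00,  2.68639888e-04]), 'ee_pos': array([ 0.08114661, -0.24506792,  0.29344224]), 'tcp_rot': array([-3.0277111 ,  0.00340763, -1.38552052]), 'contact_force': array([-1.09559662, -0.44596647, -0.81483786]), 'ft_torque': array([-0.06822414,  0.12492102, -0.01368897]), 'opening': 0.029985507006124408}
```

View pics/w1.png

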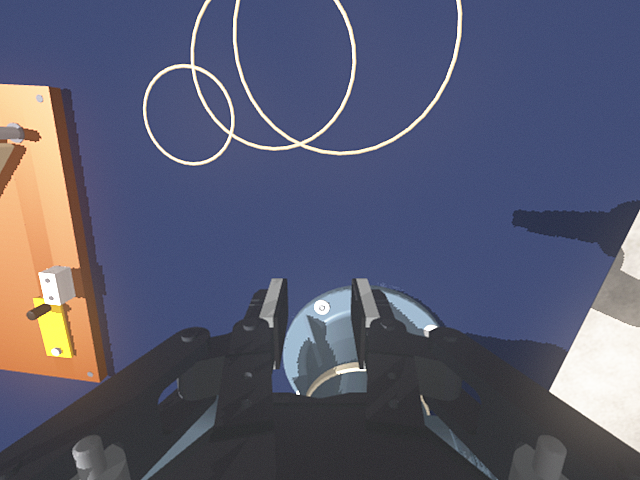

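Request:
send_rows --plan '[{"hand":30,"tx":3,"ty":-1,"tz":0,"ax":0,"ay":0,"az":0.4},{"hand":30,"tx":3,"ty":-1,"tz":0,"ax":0,"ay":0,"az":0.4},{"hand":30,"tx":6,"ty":-1,"tz":0,"ax":0,"ay":0,"az":0.7},{"hand":30,"tx":6,"ty":-1,"tz":0,"ax":0,"ay":0,"az":0.7},{"hand":30,"tx":9,"ty":0,"tz":0,"ax":0,"ay":0,"az":1.2},{"hand":30,"tx":9,"ty":0,"tz":0,"ax":0,"ay":0,"az":1.2},{"hand":30,"tx":10,"ty":2,"tz":0,"ax":0,"ay":0,"az":1.2},{"hand":30,"tx":11,"ty":3,"tz":0,"ax":0,"ay":0,"az":1.2},{"hand":30,"tx":12,"ty":4,"tz":0,"ax":0,"ay":0,"az":1.2},{"hand":30,"tx":13,"ty":5,"tz":0,"ax":0,"ay":0,"az":1.2}]'

```text
clock: 3.1
ee_pos: [0.4391, -0.129, 0.2933]
tcp_rot: [-3.027, 0.004, -0.175]
contact_force: [1.5, -0.8, -0.3]
opening: 0.0303
```

```bash
python3 -c "
from h import *
s=state()
for k in ['clock','joint_positions','ee_pos','tcp_rot']:print(k,s[k])"
```

```text
clock 3.1
joint_positions [-0.36101113  0.12500454 -0.00400167  1.46686499  0.11226118  2.95471837]
ee_pos [ 0.43908449 -0.12904219  0.29332601]
tcp_rot [-3.02664014  0.00382923 -0.17532554]
```

```bash
cat >> h.py <<'E'
def delta(pos,yaw,s=None):
    s=s or state()
    Rd=R.from_euler('xyz',[np.pi,0,yaw]); Rc=R.from_euler('xyz',s['tcp_rot'])
    print("t",((np.array(pos)-s['ee_pos'])/.03).round(3),"a",(Rd*Rc.inv()).as_rotvec().round(4),"clock",s['clock'],"f",s['contact_force'].round(1),"ee",s['ee_pos'].round(4),s['tcp_rot'].round(3),"op",round(s['opening'],4))
E
python3 -c "
from h import *
delta([.5,-.07,.30],1.7)"
```

```text
t [2.031 1.968 0.222] a [-0.0936 -0.0955  1.8732] clock 3.1 f [ 1.5 -0.8 -0.3] ee [ 0.4391 -0.129   0.2933] [-3.027  0.004 -0.175] op 0.0303
```

Request:
send_rows --plan '[{"hand":30,"tx":2.6,"ty":0.6,"tz":0.4,"ax":-0.0936,"ay":-0.0955,"az":1.8732},{"hand":30,"tx":2.6,"ty":0.6,"tz":0.4,"ax":-0.0936,"ay":-0.0955,"az":1.8732},{"hand":30,"tx":2.6,"ty":0.6,"tz":0.4,"ax":-0.0936,"ay":-0.0955,"az":1.8732},{"hand":30,"tx":2.6,"ty":0.6,"tz":0.4,"ax":-0.0936,"ay":-0.0955,"az":1.8732},{"hand":30,"tx":2.6,"ty":0.6,"tz":0.4,"ax":-0.0936,"ay":-0.0955,"az":1.8732},{"hand":30,"tx":2.6,"ty":0.6,"tz":0.4,"ax":-0.0936,"ay":-0.0955,"az":1.8732},{"hand":30,"tx":2.6,"ty":0.6,"tz":0.4,"ax":-0.0936,"ay":-0.0955,"az":1.8732},{"hand":30,"tx":2.6,"ty":0.6,"tz":0.4,"ax":-0.0936,"ay":-0.0955,"az":1.8732},{"hand":30,"tx":2.6,"ty":0.6,"tz":0.4,"ax":-0.0936,"ay":-0.0955,"az":1.8732},{"hand":30,"tx":2.6,"ty":0.6,"tz":0.4,"ax":-0.0936,"ay":-0.0955,"az":1.8732}]'

```text
clock: 3.93
ee_pos: [0.5159, -0.1129, 0.3053]
tcp_rot: [-3.105, -0.025, 1.072]
contact_force: [-0.3, -0.3, -0.6]
opening: 0.0305
```

```bash
python3 -c "
from h import *
delta([.52,-.11,.30],1.7);print(state()['joint_positions'])"
```

```text
t [ 0.137  0.095 -0.175] a [-0.0315 -0.0321  0.627 ] clock 3.9333 f [-0.3 -0.3 -0.6] ee [ 0.5159 -0.1129  0.3053] [-3.105 -0.025  1.072] op 0.0305
[-0.23474237  0.25420794  0.1947208   1.54032161  0.03336438  1.83351248]
```

Request:
send_rows --plan '[{"hand":30,"tx":0,"ty":0,"tz":0,"ax":-0.0315,"ay":-0.0321,"az":0.627},{"hand":30,"tx":0,"ty":0,"tz":0,"ax":-0.0315,"ay":-0.0321,"az":0.627},{"hand":30,"tx":0,"ty":0,"tz":0,"ax":-0.0315,"ay":-0.0321,"az":0.627},{"hand":30,"tx":0,"ty":0,"tz":0,"ax":-0.0315,"ay":-0.0321,"az":0.627},{"hand":30,"tx":0,"ty":0,"tz":0,"ax":-0.0315,"ay":-0.0321,"az":0.627},{"hand":30,"tx":0,"ty":0,"tz":0,"ax":-0.0315,"ay":-0.0321,"az":0.627},{"hand":30,"tx":0,"ty":0,"tz":0,"ax":-0.0315,"ay":-0.0321,"az":0.627}]'

```text
clock: 4.52
ee_pos: [0.5158, -0.1128, 0.3055]
tcp_rot: [3.141, -0.001, 1.69]
contact_force: [-0.0, 0.7, -0.3]
opening: 0.03
```

```bash
python3 - <<'E'
from h import *
delta([.497,.021,.10],1.7)
s=state()
p,d=capture("wrist"); np.savez("w2.npz",p=p,d=d,e=s['ee_pos'],r=s['tcp_rot'])
cv2.imwrite("pics/w2.png",p[:,:,::-1])
K,W=cam("wrist",s)
for n,P in dict(post=[.5301,-.237,.054],knob=[.497,.021,.052],pin=[.4867,.1,.029],hole=[.6934,-.0035,.042],hole2=[.587,-.1729,.042],V=[.5606,-.2143,.042]).items(): print(n,proj(K,W,P).round(1))
E
```

```text
t [-0.626  4.46  -6.849] a [-0.0005  0.0001  0.0097] clock 4.5167 f [-0.   0.7 -0.3] ee [ 0.5158 -0.1128  0.3055] [ 3.141e+00 -1.000e-03  1.690e+00] op 0.03
post [[318.2 292.2]]
knob [[316.2  74.9]]
pin [[315.5  -1.8]]
hole [[481.9 121.6]]
hole2 [[367.7 248.2]]
V [[343.  275.2]]
```

View pics/w2.png

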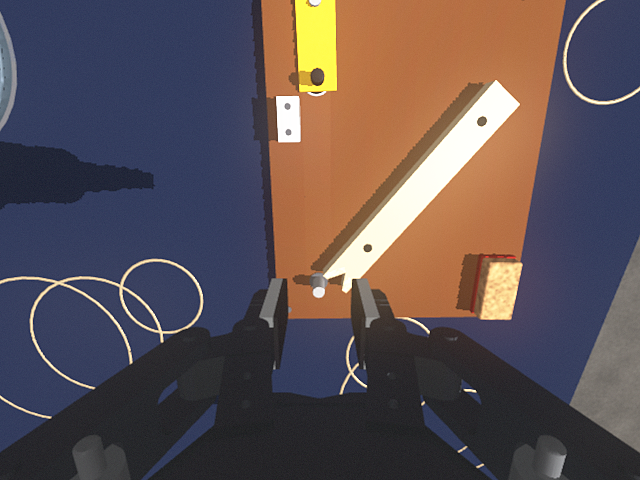

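Request:
send_rows --plan '[{"hand":30,"tx":-0.64,"ty":4.46,"tz":-4,"ax":0,"ay":0,"az":0.01},{"hand":30,"tx":-0.64,"ty":4.46,"tz":-4,"ax":0,"ay":0,"az":0.01},{"hand":30,"tx":-0.64,"ty":4.46,"tz":-4,"ax":0,"ay":0,"az":0.01},{"hand":30,"tx":-0.64,"ty":4.46,"tz":-4,"ax":0,"ay":0,"az":0.01},{"hand":30,"tx":-0.64,"ty":4.46,"tz":-4,"ax":0,"ay":0,"az":0.01},{"hand":30,"tx":-0.64,"ty":4.46,"tz":-6.5,"ax":0,"ay":0,"az":0.01},{"hand":30,"tx":-0.64,"ty":4.46,"tz":-6.5,"ax":0,"ay":0,"az":0.01},{"hand":30,"tx":-0.64,"ty":4.46,"tz":-6.5,"ax":0,"ay":0,"az":0.01},{"hand":30,"tx":-0.64,"ty":4.46,"tz":-6.5,"ax":0,"ay":0,"az":0.01}]'

```text
clock: 5.32
ee_pos: [0.4958, 0.0206, 0.11]
tcp_rot: [-3.138, -0.001, 1.702]
contact_force: [0.2, -0.5, 1.4]
opening: 0.0301
```

```bash
python3 - <<'E'
from h import *
delta([.4965,.0208,.031],1.7)
s=state()
p,d=capture("wrist"); cv2.imwrite("pics/w3.png",p[:,:,::-1])
K,W=cam("wrist",s)
for n,P in dict(knob=[.4965,.0208,.052],pin=[.4863,.1,.029]).items(): print(n,proj(K,W,P).round(1))
E
```

```text
t [ 0.024  0.006 -2.632] a [-0.0002 -0.0033 -0.0016] clock 5.3167 f [ 0.2 -0.5  1.4] ee [0.4958 0.0206 0.11  ] [-3.138e+00 -1.000e-03  1.702e+00] op 0.0301
knob [[319.9 253.2]]
pin [[320.4 123.5]]
```

View pics/w3.png

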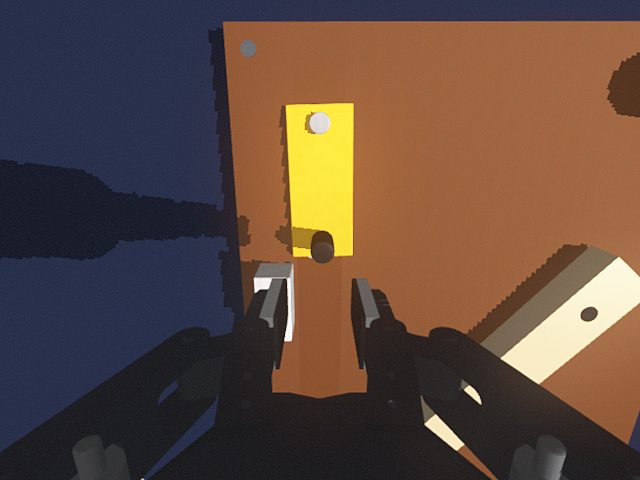

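Request:
send_rows --plan '[{"hand":30,"tx":0.05,"ty":0.02,"tz":-1.3,"ax":0,"ay":0,"az":0},{"hand":30,"tx":0.05,"ty":0.02,"tz":-2.2,"ax":0,"ay":0,"az":0},{"hand":26,"tx":0.05,"ty":0.02,"tz":-2.63,"ax":0,"ay":0,"az":0},{"hand":22,"tx":0.05,"ty":0.02,"tz":-2.63,"ax":0,"ay":0,"az":0},{"hand":22,"tx":0.05,"ty":0.02,"tz":-2.63,"ax":0,"ay":0,"az":0}]'

```text
clock: 5.78
ee_pos: [0.4996, 0.0212, 0.0332]
tcp_rot: [3.14, -0.0, 1.702]
contact_force: [0.4, -0.2, -0.2]
opening: 0.0221
```

```bash
python3 - <<'E'
from h import *
delta([.4965,.0208,.031],1.7)
s=state()
p,d=capture("wrist"); cv2.imwrite("pics/w4.png",p[:,:,::-1])
# arc plan
pin=np.array([.4863,.1003]); e=s['ee_pos'][:2]; psi=s['tcp_rot'][2]
for base in range(3):
  print([ (round(x,2),round(y,2),round(a,3)) for i in range(1,21) for a in [0.1*i] for x,y in [ (np.array([np.cos(a)*(e-pin)[0]-np.sin(a)*(e-pin)[1], np.sin(a)*(e-pin)[0]+np.cos(a)*(e-pin)[1]])+pin-e)/.03]]); break
E
```

```text
t [-0.102 -0.013 -0.072] a [-0.0005  0.0018 -0.0024] clock 5.7833 f [ 0.4 -0.2 -0.2] ee [0.4996 0.0212 0.0332] [ 3.14  -0.     1.702] op 0.0221
[(np.float64(0.26), np.float64(0.06), 0.1), (np.float64(0.52), np.float64(0.14), 0.2), (np.float64(0.76), np.float64(0.25), 0.3), (np.float64(0.99), np.float64(0.38), 0.4), (np.float64(1.21), np.float64(0.53), 0.5), (np.float64(1.41), np.float64(0.71), 0.6), (np.float64(1.59), np.float64(0.9), 0.7), (np.float64(1.76), np.float64(1.12), 0.8), (np.float64(1.9), np.float64(1.34), 0.9), (np.float64(2.02), np.float64(1.58), 1.0), (np.float64(2.11), np.float64(1.83), 1.1), (np.float64(2.18), np.float64(2.09), 1.2), (np.float64(2.22), np.float64(2.36), 1.3), (np.float64(2.23), np.float64(2.62), 1.4), (np.float64(2.22), np.float64(2.89), 1.5), (np.float64(2.18), np.float64(3.16), 1.6), (np.float64(2.12), np.float64(3.41), 1.7), (np.float64(2.03), np.float64(3.67), 1.8), (np.float64(1.91), np.float64(3.91), 1.9), (np.float64(1.77), np.float64(4.14), 2.0)]
```

View pics/w4.png

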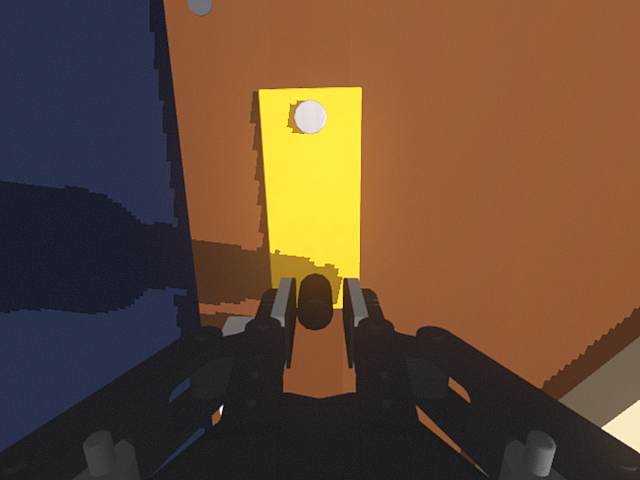

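Request:
send_rows --plan '[{"hand":22,"tx":0.26,"ty":0.06,"tz":0,"ax":0,"ay":0,"az":0.1},{"hand":22,"tx":0.52,"ty":0.14,"tz":0,"ax":0,"ay":0,"az":0.2},{"hand":22,"tx":0.76,"ty":0.25,"tz":0,"ax":0,"ay":0,"az":0.3},{"hand":22,"tx":0.99,"ty":0.38,"tz":0,"ax":0,"ay":0,"az":0.4},{"hand":22,"tx":1.21,"ty":0.53,"tz":0,"ax":0,"ay":0,"az":0.5},{"hand":22,"tx":1.41,"ty":0.71,"tz":0,"ax":0,"ay":0,"az":0.6},{"hand":22,"tx":1.59,"ty":0.9,"tz":0,"ax":0,"ay":0,"az":0.7},{"hand":22,"tx":1.76,"ty":1.12,"tz":0,"ax":0,"ay":0,"az":0.8},{"hand":22,"tx":1.9,"ty":1.34,"tz":0,"ax":0,"ay":0,"az":0.9},{"hand":22,"tx":2.02,"ty":1.58,"tz":0,"ax":0,"ay":0,"az":1.0}]'

```text
clock: 6.67
ee_pos: [0.5604, 0.0691, 0.0339]
tcp_rot: [3.14, 0.002, 2.708]
contact_force: [-0.6, -0.7, -0.3]
opening: 0.0224
```

```bash
python3 - <<'E'
from h import *
s=state()
pin=np.array([.4863,.1003])
def tgt(a,r=.08): # cover angle -> pos, yaw
    return [*(pin+r*np.array([np.cos(.129-np.pi/2+a),np.sin(.129-np.pi/2+a)])),.0315],1.70+a-2*np.pi*(1.7+a>np.pi)
for a in [1,1.1,1.2,1.3,1.4,1.5,1.6,1.7,1.8,1.85,1.9,1.93,1.96,2.0]:
    delta(*tgt(a),s)
E
```

```text
t [-0.058 -0.099 -0.081] a [-0.0004  0.0027 -0.0078] clock 6.6667 f [-0.6 -0.7 -0.3] ee [0.5604 0.0691 0.0339] [3.140e+00 2.000e-03 2.708e+00] op 0.0224
t [ 0.044  0.148 -0.081] a [-0.0005  0.0027  0.0922] clock 6.6667 f [-0.6 -0.7 -0.3] ee [0.5604 0.0691 0.0339] [3.140e+00 2.000e-03 2.708e+00] op 0.0224
t [ 0.12   0.403 -0.081] a [-0.0006  0.0026  0.1922] clock 6.6667 f [-0.6 -0.7 -0.3] ee [0.5604 0.0691 0.0339] [3.140e+00 2.000e-03 2.708e+00] op 0.0224
t [ 0.171  0.665 -0.081] a [-0.0008  0.0026  0.2922] clock 6.6667 f [-0.6 -0.7 -0.3] ee [0.5604 0.0691 0.0339] [3.140e+00 2.000e-03 2.708e+00] op 0.0224
t [ 0.196  0.93  -0.081] a [-0.0009  0.0026  0.3922] clock 6.6667 f [-0.6 -0.7 -0.3] ee [0.5604 0.0691 0.0339] [3.140e+00 2.000e-03 2.708e+00] op 0.0224
t [ 0.193  1.197 -0.081] a [-0.001   0.0025  0.4922] clock 6.6667 f [-0.6 -0.7 -0.3] ee [0.5604 0.0691 0.0339] [3.140e+00 2.000e-03 2.708e+00] op 0.0224
t [ 0.165  1.462 -0.081] a [-0.0011  0.0025  0.5922] clock 6.6667 f [-0.6 -0.7 -0.3] ee [0.5604 0.0691 0.0339] [3.140e+00 2.000e-03 2.708e+00] op 0.0224
t [ 0.11   1.723 -0.081] a [-
[... 341 characters left out ...]
7 f [-0.6 -0.7 -0.3] ee [0.5604 0.0691 0.0339] [3.140e+00 2.000e-03 2.708e+00] op 0.0224
t [-0.077  2.221 -0.081] a [-0.0015  0.0023  0.8922] clock 6.6667 f [-0.6 -0.7 -0.3] ee [0.5604 0.0691 0.0339] [3.140e+00 2.000e-03 2.708e+00] op 0.0224
t [-0.114  2.292 -0.081] a [-0.0016  0.0023  0.9222] clock 6.6667 f [-0.6 -0.7 -0.3] ee [0.5604 0.0691 0.0339] [3.140e+00 2.000e-03 2.708e+00] op 0.0224
t [-0.152  2.363 -0.081] a [-0.0016  0.0023  0.9522] clock 6.6667 f [-0.6 -0.7 -0.3] ee [0.5604 0.0691 0.0339] [3.140e+00 2.000e-03 2.708e+00] op 0.0224
t [-0.207  2.454 -0.081] a [-0.0017  0.0023  0.9922] clock 6.6667 f [-0.6 -0.7 -0.3] ee [0.5604 0.0691 0.0339] [3.140e+00 2.000e-03 2.708e+00] op 0.0224
```

Request:
send_rows --plan '[{"hand":22,"tx":0.04,"ty":0.15,"tz":0,"ax":0,"ay":0,"az":0.09},{"hand":22,"tx":0.12,"ty":0.4,"tz":0,"ax":0,"ay":0,"az":0.19},{"hand":22,"tx":0.17,"ty":0.66,"tz":0,"ax":0,"ay":0,"az":0.29},{"hand":22,"tx":0.2,"ty":0.93,"tz":0,"ax":0,"ay":0,"az":0.39},{"hand":22,"tx":0.19,"ty":1.2,"tz":0,"ax":0,"ay":0,"az":0.49},{"hand":22,"tx":0.17,"ty":1.46,"tz":0,"ax":0,"ay":0,"az":0.59},{"hand":22,"tx":0.11,"ty":1.72,"tz":0,"ax":0,"ay":0,"az":0.69},{"hand":22,"tx":0.03,"ty":1.98,"tz":0,"ax":0,"ay":0,"az":0.79},{"hand":22,"tx":-0.02,"ty":2.1,"tz":0,"ax":0,"ay":0,"az":0.84},{"hand":22,"tx":-0.08,"ty":2.22,"tz":0,"ax":0,"ay":0,"az":0.89}]'

```text
clock: 7.5
ee_pos: [0.5582, 0.1361, 0.0342]
tcp_rot: [-3.14, 0.004, -2.687]
contact_force: [0.9, -0.6, -0.9]
opening: 0.022
```

```bash
python3 - <<'E'
from h import *
s=state()
pin=np.array([.4863,.1003])
def tgt(a,r=.08): # cover angle -> pos, yaw
    return [*(pin+r*np.array([np.cos(.129-np.pi/2+a),np.sin(.129-np.pi/2+a)])),.0315],1.70+a-2*np.pi*(1.7+a>np.pi)
for a in [1.9,1.94,1.98,2.02,2.06]:
    delta(*tgt(a),s)
p,d=capture("wrist"); cv2.imwrite("pics/w5.png",p[:,:,::-1])
E
```

```text
t [-0.006 -0.012 -0.089] a [-0.0006  0.0038  0.0039] clock 7.5 f [ 0.9 -0.6 -0.9] ee [0.5582 0.1361 0.0342] [-3.14   0.004 -2.687] op 0.022
t [-0.055  0.082 -0.089] a [-0.0006  0.0038  0.0439] clock 7.5 f [ 0.9 -0.6 -0.9] ee [0.5582 0.1361 0.0342] [-3.14   0.004 -2.687] op 0.022
t [-0.107  0.175 -0.089] a [-0.0007  0.0038  0.0839] clock 7.5 f [ 0.9 -0.6 -0.9] ee [0.5582 0.1361 0.0342] [-3.14   0.004 -2.687] op 0.022
t [-0.164  0.265 -0.089] a [-0.0008  0.0038  0.1239] clock 7.5 f [ 0.9 -0.6 -0.9] ee [0.5582 0.1361 0.0342] [-3.14   0.004 -2.687] op 0.022
t [-0.224  0.353 -0.089] a [-0.0009  0.0038  0.1639] clock 7.5 f [ 0.9 -0.6 -0.9] ee [0.5582 0.1361 0.0342] [-3.14   0.004 -2.687] op 0.022
```

View pics/w5.png

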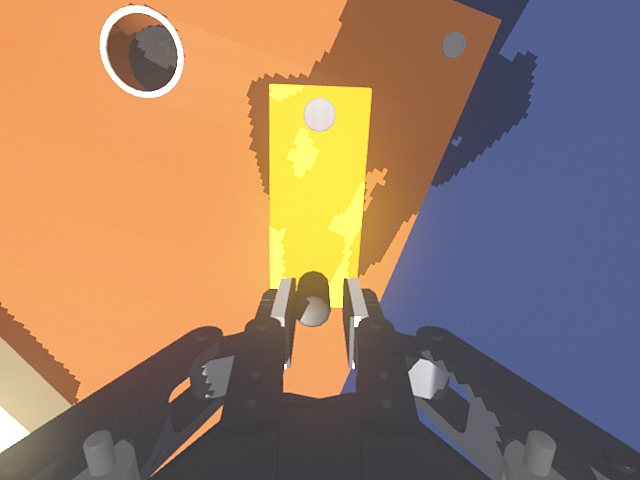

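Request:
send_rows --plan '[{"hand":22,"tx":-0.03,"ty":0.04,"tz":0,"ax":0,"ay":0,"az":0.02},{"hand":22,"tx":-0.055,"ty":0.08,"tz":0,"ax":0,"ay":0,"az":0.04},{"hand":22,"tx":-0.08,"ty":0.13,"tz":0,"ax":0,"ay":0,"az":0.04},{"hand":22,"tx":-0.107,"ty":0.175,"tz":0,"ax":0,"ay":0,"az":0.04},{"hand":22,"tx":-0.107,"ty":0.175,"tz":0,"ax":0,"ay":0,"az":0.04}]'

```text
clock: 7.97
ee_pos: [0.5552, 0.139, 0.0327]
tcp_rot: [-3.136, 0.002, -2.652]
contact_force: [6.0, -10.6, 3.3]
opening: 0.0221
```

```bash
python3 - <<'E'
from h import *
delta([.5582,.1361,.0342],-2.687)
p,d=capture("wrist"); cv2.imwrite("pics/w6.png",p[:,:,::-1])
E
```

```text
t [ 0.101 -0.097  0.051] a [ 0.0038  0.0039 -0.035 ] clock 7.9667 f [  6.  -10.6   3.3] ee [0.5552 0.139  0.0327] [-3.136e+00  2.000e-03 -2.652e+00] op 0.0221
```

View pics/w6.png

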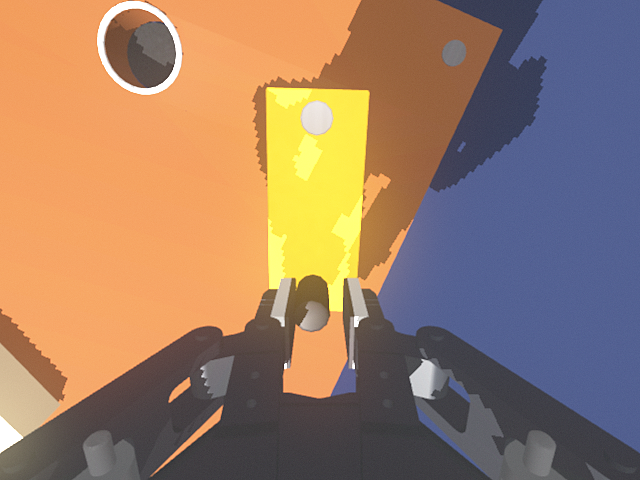

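Request:
send_rows --plan '[{"hand":30,"tx":0.1,"ty":-0.16,"tz":0,"ax":0,"ay":0,"az":0},{"hand":36,"tx":0.1,"ty":-0.16,"tz":0,"ax":0,"ay":0,"az":0},{"hand":40,"tx":0.1,"ty":-0.16,"tz":0,"ax":0,"ay":0,"az":0},{"hand":40,"tx":0.1,"ty":-0.16,"tz":1,"ax":0,"ay":0,"az":0},{"hand":40,"tx":0.1,"ty":-0.16,"tz":2.3,"ax":0,"ay":0,"az":0},{"hand":60,"tx":1,"ty":-2,"tz":3.5,"ax":0,"ay":0,"az":-0.12},{"hand":85,"tx":1.5,"ty":-3,"tz":4.5,"ax":0,"ay":0,"az":-0.24},{"hand":85,"tx":2,"ty":-4,"tz":5,"ax":0,"ay":0,"az":-0.36},{"hand":85,"tx":2,"ty":-5,"tz":5,"ax":0,"ay":0,"az":-0.48},{"hand":85,"tx":2,"ty":-6,"tz":5,"ax":0,"ay":0,"az":-0.6}]'

```text
clock: 8.85
ee_pos: [0.6151, -0.0401, 0.1838]
tcp_rot: [3.141, 0.003, 3.029]
contact_force: [0.1, -0.3, -1.3]
opening: 0.0846
```

```bash
python3 - <<'E'
from h import *
delta([.6,-.13,.2],1.011)
E
```

```text
t [-0.504 -2.996  0.541] a [ 0.0033  0.0027 -2.0179] clock 8.85 f [ 0.1 -0.3 -1.3] ee [ 0.6151 -0.0401  0.1838] [3.141e+00 3.000e-03 3.029e+00] op 0.0846
```

Request:
send_rows --plan '[{"hand":85,"tx":-1.8,"ty":-5,"tz":2.5,"ax":0,"ay":0,"az":-2.018},{"hand":85,"tx":-1.8,"ty":-5,"tz":2.5,"ax":0,"ay":0,"az":-2.018},{"hand":85,"tx":-1.8,"ty":-5,"tz":2.5,"ax":0,"ay":0,"az":-2.018},{"hand":85,"tx":-1.8,"ty":-5,"tz":2.5,"ax":0,"ay":0,"az":-2.018},{"hand":85,"tx":-1.8,"ty":-5,"tz":2.5,"ax":0,"ay":0,"az":-2.018},{"hand":85,"tx":-1.8,"ty":-5,"tz":2.5,"ax":0,"ay":0,"az":-2.018},{"hand":85,"tx":-1.8,"ty":-5,"tz":2.5,"ax":0,"ay":0,"az":-2.018},{"hand":85,"tx":-1.8,"ty":-5,"tz":2.5,"ax":0,"ay":0,"az":-2.018},{"hand":85,"tx":-1.8,"ty":-5,"tz":2.5,"ax":0,"ay":0,"az":-2.018},{"hand":85,"tx":-1.8,"ty":-5,"tz":2.5,"ax":0,"ay":0,"az":-2.018}]'

```text
clock: 9.68
ee_pos: [0.5589, -0.189, 0.2562]
tcp_rot: [-3.141, -0.001, 1.777]
contact_force: [0.8, -0.5, 0.3]
opening: 0.085
```

```bash
python3 - <<'E'
from h import *
delta([.56,-.2,.26],1.011)
E
```

```text
t [ 0.038 -0.367  0.125] a [-1.300e-03 -2.000e-04 -7.661e-01] clock 9.6833 f [ 0.8 -0.5  0.3] ee [ 0.5589 -0.189   0.2562] [-3.141e+00 -1.000e-03  1.777e+00] op 0.085
```

Request:
send_rows --plan '[{"hand":85,"tx":0,"ty":0,"tz":0,"ax":0,"ay":0,"az":-0.766},{"hand":85,"tx":0,"ty":0,"tz":0,"ax":0,"ay":0,"az":-0.766},{"hand":85,"tx":0,"ty":0,"tz":0,"ax":0,"ay":0,"az":-0.766},{"hand":85,"tx":0,"ty":0,"tz":0,"ax":0,"ay":0,"az":-0.766},{"hand":85,"tx":0,"ty":0,"tz":0,"ax":0,"ay":0,"az":-0.766},{"hand":85,"tx":0,"ty":0,"tz":0,"ax":0,"ay":0,"az":-0.766},{"hand":85,"tx":0,"ty":0,"tz":0,"ax":0,"ay":0,"az":-0.766},{"hand":85,"tx":0,"ty":0,"tz":0,"ax":0,"ay":0,"az":-0.766}]'

```text
clock: 10.35
ee_pos: [0.559, -0.1889, 0.2563]
tcp_rot: [-3.141, -0.001, 1.02]
contact_force: [-0.7, 1.0, -0.5]
opening: 0.0849
```

```bash
python3 - <<'E'
from h import *
delta([.56,-.2,.26],1.011)
s=state()
p,d=capture("wrist"); np.savez("w7.npz",p=p,d=d,e=s['ee_pos'],r=s['tcp_rot'])
cv2.imwrite("pics/w7.png",p[:,:,::-1])
K,W=cam("wrist",s)
for n,P in dict(post=[.5301,-.237,.054],postfoot=[.5301,-.237,.018],knob=[.562,.1265,.052],hole=[.6934,-.0035,.042],hole2=[.587,-.1729,.042],V=[.5606,-.2143,.042],stop=[.4822,-.0265,.018]).items(): print(n,proj(K,W,P).round(1))
for r in cut_out("wrist","batten")[:1]:
    m=r["pixels"]; np.save("m7.npy",m); print(r["p"],r["extent"])
E
```

```text
t [ 0.034 -0.369  0.124] a [-0.0008 -0.0002 -0.0091] clock 10.35 f [-0.7  1.  -0.5] ee [ 0.559  -0.1889  0.2563] [-3.141e+00 -1.000e-03  1.020e+00] op 0.0849
post [[319.3 256.3]]
postfoot [[319.3 245.8]]
knob [[ 123.4 -113.5]]
hole [[338.5 -46.3]]
hole2 [[333.3 178.3]]
V [[332.  222.7]]
stop [[179.4 110.1]]
0.91 [314.0, 0.6, 45.6, 235.6]
```

View pics/w7.png

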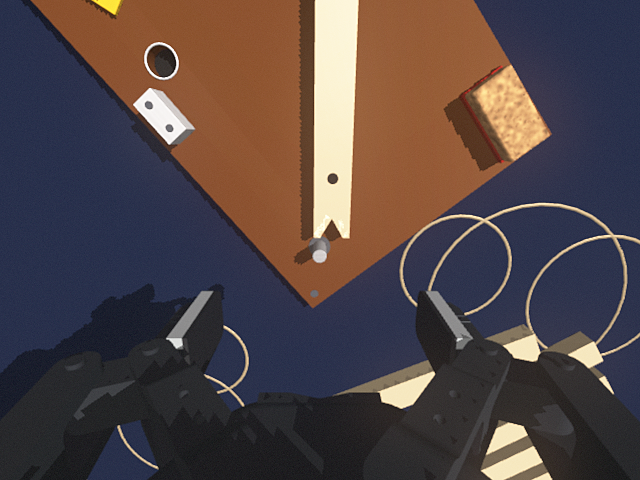

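```bash
python3 - <<'E'
from h import *
z=np.load("w7.npz");p,d=z['p'].astype(int),z['d']; s=dict(ee_pos=z['e'],tcp_rot=z['r']);K,W=cam("wrist",s)
L=[];Rr=[];zs=[]
for v in range(5,212,3):
    row=p[v,300:375]; m=(row.min(1)>140); u=np.nonzero(m)[0]+300
    L.append((u.min()-.0,v+.5)); Rr.append((u.max()+1,v+.5))
    zs.append(dep(K,W,[[335,v]],d)[0,2])
print("z",np.median(zs))
L=onz(K,W,L,.042)[:,:2];Rr=onz(K,W,Rr,.042)[:,:2]
def fit(P):
    vx,vy,x,y=cv2.fitLine(P.astype(np.float32),cv2.DIST_HUBER,0,.001,.001).ravel(); 
    if vy<0: vx,vy=-vx,-vy
    return np.array([vx,vy]),np.array([x,y])
dl,pl=fit(L);dr,pr=fit(Rr);print(np.arctan2(dl[1],dl[0]),np.arctan2(dr[1],dr[0]))
dd=(dl+dr);dd/=np.linalg.norm(dd);n=np.array([dd[1],-dd[0]])
print("ang",np.arctan2(dd[1],dd[0]),"width",(pr-pl)@n, "resid hole2",)
c=(pl+pr)/2
def on(q): return c+dd*((q-c)@dd)
V=onz(K,W,[[332,217]],.042)[0,:2]; print("V",V,"lat",(V-c)@n)
o=V-.016*dd; o=on(o); print("origin from V",o)
h2=onz(K,W,[[333.2,179]],.042)[0,:2]; print("h2",h2,"lat",(h2-c)@n,"along",(h2-o)@dd)
tip=onz(K,W,[[321,237.5],[346,237.5]],.042)[:,:2];print("tips along",(tip-o)@dd,(tip-o)@n)
post=onz(K,W,[[319.5,256]],.054)[0,:2];print("post",post,"in batten lat,along",(post-o)@n,(post-o)@dd)
x=cv2.resize(z['p'][160:300,250:400],None,fx=4,fy=4,interpolation=cv2.INTER_CUBIC);cv2.imwrite("pics/c7.png",x[:,:,::-1])
E
```

```text
z 0.04195588674591472
1.0096409 1.0108969
ang 1.0102689 width 0.040260166 resid hole2
V [ 0.56395428 -0.20871377] lat 8.971643855126375e-05
origin from V [ 0.55537216 -0.22221768]
h2 [ 0.58650773 -0.17347488] lat 0.0004577630129331862 along 0.05783662544125968
tips along [-0.00789606 -0.00759343] [-0.01178842  0.01639003]
post [ 0.53048191 -0.23686218] in batten lat,along -0.01329591378400445 -0.025636000544293547
```

View pics/c7.png

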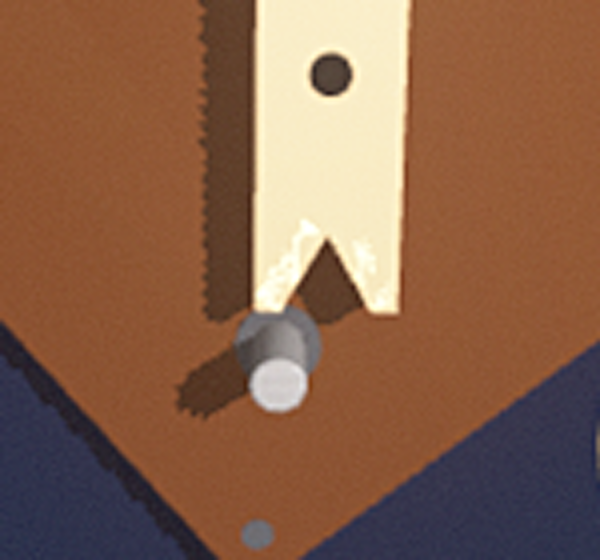

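Request:
send_rows --plan '[{"hand":80,"tx":2.34,"ty":2.81,"tz":-2,"ax":0,"ay":0,"az":-0.01},{"hand":80,"tx":2.34,"ty":2.81,"tz":-2,"ax":0,"ay":0,"az":-0.01},{"hand":80,"tx":2.34,"ty":2.81,"tz":-2,"ax":0,"ay":0,"az":-0.01},{"hand":80,"tx":2.34,"ty":2.81,"tz":-3,"ax":0,"ay":0,"az":-0.01},{"hand":75,"tx":2.34,"ty":2.81,"tz":-4.2,"ax":0,"ay":0,"az":-0.01},{"hand":70,"tx":2.34,"ty":2.81,"tz":-5.4,"ax":0,"ay":0,"az":-0.01},{"hand":70,"tx":2.34,"ty":2.81,"tz":-6.4,"ax":0,"ay":0,"az":-0.01},{"hand":70,"tx":2.34,"ty":2.81,"tz":-6.4,"ax":0,"ay":0,"az":-0.01},{"hand":70,"tx":2.34,"ty":2.81,"tz":-6.4,"ax":0,"ay":0,"az":-0.01}]'

```text
clock: 11.2
ee_pos: [0.6282, -0.1047, 0.0635]
tcp_rot: [-3.138, 0.001, 1.009]
contact_force: [-0.2, -0.0, 0.7]
opening: 0.0699
```

```bash
python3 - <<'E'
from h import *
delta([.6293,-.1046,.024],1.010)
p,d=capture("wrist"); cv2.imwrite("pics/w8.png",p[:,:,::-1])
E
```

```text
t [ 0.036  0.003 -1.318] a [-0.001  -0.0031  0.0005] clock 11.2 f [-0.2 -0.   0.7] ee [ 0.6282 -0.1047  0.0635] [-3.138e+00  1.000e-03  1.009e+00] op 0.0699
```

View pics/w8.png

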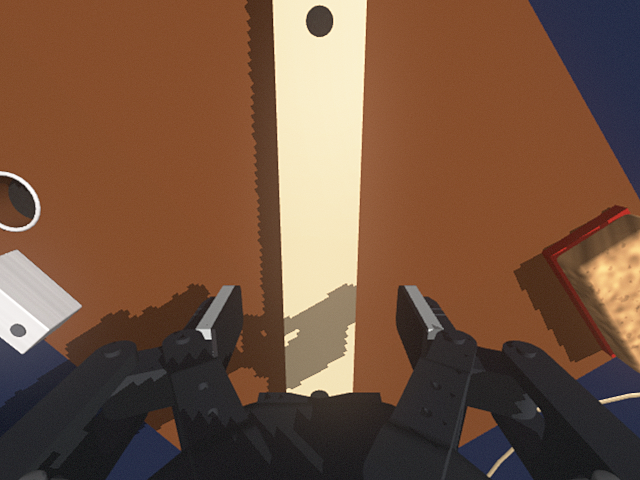

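Request:
send_rows --plan '[{"hand":70,"tx":0.03,"ty":0,"tz":-0.6,"ax":0,"ay":0,"az":0},{"hand":60,"tx":0.03,"ty":0,"tz":-1.1,"ax":0,"ay":0,"az":0},{"hand":50,"tx":0.03,"ty":0,"tz":-1.33,"ax":0,"ay":0,"az":0},{"hand":44,"tx":0.03,"ty":0,"tz":-1.33,"ax":0,"ay":0,"az":0},{"hand":36,"tx":0.03,"ty":0,"tz":-1.33,"ax":0,"ay":0,"az":0},{"hand":30,"tx":0.03,"ty":0,"tz":-1.33,"ax":0,"ay":0,"az":0},{"hand":30,"tx":0.03,"ty":0,"tz":-1.33,"ax":0,"ay":0,"az":0},{"hand":30,"tx":0.03,"ty":0,"tz":-1.33,"ax":0,"ay":0,"az":0}]' --newtons 40

```text
clock: 11.92
ee_pos: [0.6311, -0.1051, 0.026]
tcp_rot: [3.14, -0.001, 1.008]
contact_force: [-1.0, -1.1, 6.7]
opening: 0.0393
```

```bash
python3 - <<'E'
from h import *
delta([.6293,-.1046,.024],1.010)
E
```

```text
t [-0.06   0.018 -0.066] a [0.     0.0024 0.0023] clock 11.9167 f [-1.  -1.1  6.7] ee [ 0.6311 -0.1051  0.026 ] [ 3.140e+00 -1.000e-03  1.008e+00] op 0.0393
```

Request:
send_rows --plan '[{"hand":30,"tx":-0.1,"ty":0.06,"tz":-0.03,"ax":0,"ay":0,"az":0},{"hand":30,"tx":-0.2,"ty":0.12,"tz":-0.03,"ax":0,"ay":0,"az":0},{"hand":30,"tx":-0.3,"ty":0.18,"tz":-0.03,"ax":0,"ay":0,"az":0},{"hand":30,"tx":-0.38,"ty":0.24,"tz":-0.03,"ax":0,"ay":0,"az":0},{"hand":30,"tx":-0.38,"ty":0.24,"tz":-0.03,"ax":0,"ay":0,"az":0},{"hand":30,"tx":-0.44,"ty":0.14,"tz":-0.03,"ax":0,"ay":0,"az":0},{"hand":30,"tx":-0.5,"ty":0.05,"tz":-0.03,"ax":0,"ay":0,"az":0},{"hand":30,"tx":-0.56,"ty":-0.05,"tz":-0.03,"ax":0,"ay":0,"az":0},{"hand":30,"tx":-0.62,"ty":-0.14,"tz":-0.03,"ax":0,"ay":0,"az":0},{"hand":30,"tx":-0.62,"ty":-0.14,"tz":-0.03,"ax":0,"ay":0,"az":0}]'

```text
clock: 12.75
ee_pos: [0.614, -0.1089, 0.026]
tcp_rot: [3.137, -0.004, 1.008]
contact_force: [2.8, 2.6, 11.0]
opening: 0.0393
```

```bash
python3 - <<'E'
from h import *
delta([.6293-.0245,-.1046-.0137,.024],1.010)
for n in ["scene","top"]:
    p,d=capture(n); 
    if n=="top": x=cv2.resize(p[150:330,230:450],None,fx=3.5,fy=3.5,interpolation=cv2.INTER_CUBIC)
    else: x=cv2.resize(p[170:350,190:410],None,fx=3.5,fy=3.5,interpolation=cv2.INTER_CUBIC)
    cv2.imwrite(f"pics/{n}9.png",x[:,:,::-1])
p,d=capture("wrist"); cv2.imwrite("pics/w9.png",p[:,:,::-1])
E
```

```text
t [-0.306 -0.313 -0.066] a [-0.0012  0.0058  0.0019] clock 12.75 f [ 2.8  2.6 11. ] ee [ 0.614  -0.1089  0.026 ] [ 3.137 -0.004  1.008] op 0.0393
```

View pics/scene9.png

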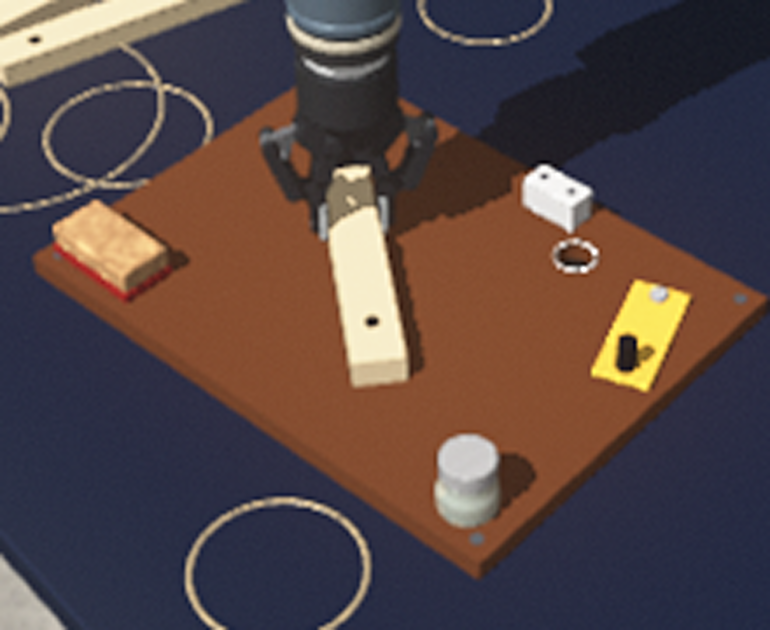

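View pics/top9.png

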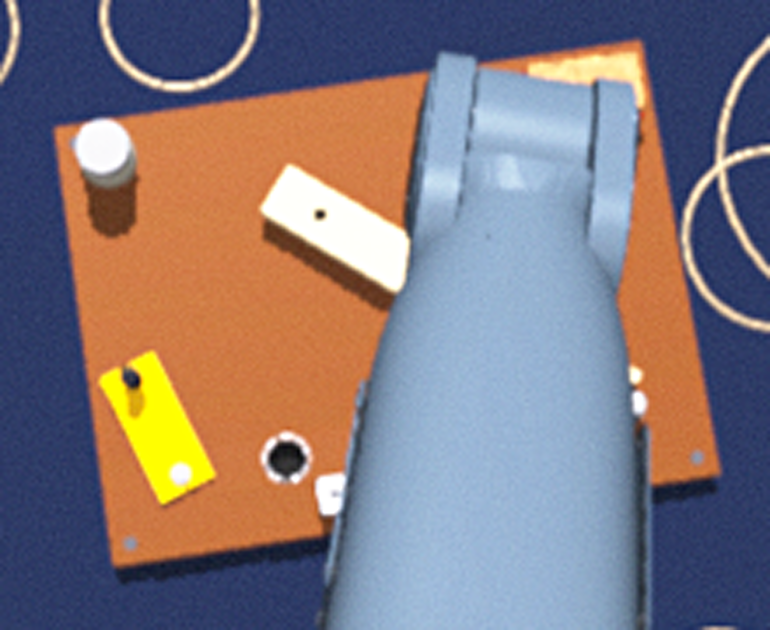

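Request:
send_rows --plan '[{"hand":30,"tx":-0.06,"ty":-0.09,"tz":0,"ax":0,"ay":0,"az":0},{"hand":30,"tx":-0.12,"ty":-0.18,"tz":0,"ax":0,"ay":0,"az":0},{"hand":30,"tx":-0.18,"ty":-0.27,"tz":0,"ax":0,"ay":0,"az":0},{"hand":30,"tx":-0.22,"ty":-0.34,"tz":0,"ax":0,"ay":0,"az":0},{"hand":30,"tx":-0.25,"ty":-0.39,"tz":0,"ax":0,"ay":0,"az":0},{"hand":30,"tx":-0.25,"ty":-0.39,"tz":0,"ax":0,"ay":0,"az":0}]'

```text
clock: 13.4
ee_pos: [0.6067, -0.1183, 0.0259]
tcp_rot: [3.139, -0.008, 1.009]
contact_force: [3.4, 15.3, 10.6]
opening: 0.0389
```

```bash
python3 - <<'E'
from h import *
delta([.6311-.0245,-.1051-.0137,.024],1.010)
E
```

```text
t [-0.005 -0.017 -0.064] a [-0.0053  0.0062  0.001 ] clock 13.4 f [ 3.4 15.3 10.6] ee [ 0.6067 -0.1183  0.0259] [ 3.139 -0.008  1.009] op 0.0389
```

Request:
send_rows --plan '[{"hand":30,"tx":-0.02,"ty":-0.03,"tz":0,"ax":0,"ay":0,"az":0},{"hand":30,"tx":-0.035,"ty":-0.055,"tz":0,"ax":0,"ay":0,"az":0},{"hand":30,"tx":-0.035,"ty":-0.055,"tz":0,"ax":0,"ay":0,"az":0}]'

```text
clock: 13.65
ee_pos: [0.606, -0.1191, 0.0259]
tcp_rot: [3.14, -0.009, 1.009]
contact_force: [4.7, 17.9, 10.2]
opening: 0.0394
```

```bash
python3 - <<'E'
from h import *
delta([.6311-.0245,-.1051-.0137,.024],1.010)
E
```

```text
t [ 0.02   0.01  -0.065] a [-0.0067  0.0066  0.0009] clock 13.65 f [ 4.7 17.9 10.2] ee [ 0.606  -0.1191  0.0259] [ 3.14  -0.009  1.009] op 0.0394
```

```bash
python3 - <<'E'
from h import *
s=state()
dd=np.array([np.cos(1.009),np.sin(1.009)])
for n in ["scene","top"]:
    p,d=capture(n); K,W=cam(n)
    e=np.array([.5303,-.2369])+.26*dd
    u=proj(K,W,[[*e,.042]])[0]; print(n,u)
    a,b=(u-20).astype(int); c=cv2.resize(p[b:b+40,a:a+40],None,fx=10,fy=10,interpolation=cv2.INTER_CUBIC)
    g=cv2.cvtColor(p,cv2.COLOR_RGB2GRAY)[b+12:b+28,a+12:a+28].astype(float); w=np.clip(150-g,0,None)
    yy,xx=np.mgrid[b+12:b+28,a+12:a+28]; m=np.array([(w*xx).sum(),(w*yy).sum()])/w.sum(); print(m, onz(K,W,m,.042))
    cv2.circle(c,(int((u[0]-a)*10),int((u[1]-b)*10)),4,(255,0,0),1)
    cv2.imwrite(f"pics/h_{n}10.png",c[:,:,::-1])
    if n=="scene": cv2.imwrite("pics/s10.png",cv2.resize(p[170:350,190:410],None,fx=3.5,fy=3.5)[:,:,::-1])
print("exp",e)
E
python3 -c "
import cv2,numpy as np
cv2.imwrite('pics/h10.png',np.hstack([cv2.imread('pics/h_%s10.png'%n) for n in ['scene','top']]))"
```

```text
scene [296.45344634 258.24613393]
[299.01009317 255.1234472 ] [[ 0.65631551 -0.02149995  0.042     ]]
top [324.68617572 214.74983609]
[319.83026114 218.11059908] [[ 0.66007482 -0.00388577  0.042     ]]
exp [ 0.66880389 -0.01686211]
```

View pics/h10.png

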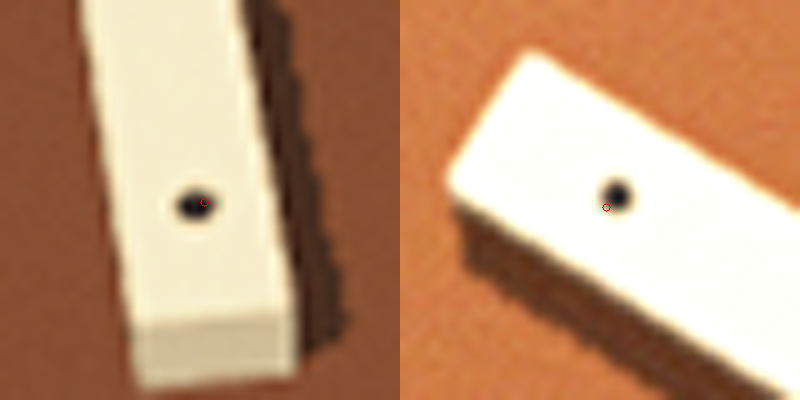

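```bash
cat >> h.py <<'E'
def arc(c,post,angs):
    v=np.array(c)-post
    for a in angs:
        q=R.from_euler('z',a).as_matrix()[:2,:2]@v-v
        print(a,(q/.03).round(3))
E
python3 -c "
from h import *
arc([.605,-.121],np.array([.5303,-.2369]),np.arange(1,11)*.04)"
```

```text
0.04 [-0.156  0.096]
0.08 [-0.317  0.187]
0.12 [-0.48  0.27]
0.16 [-0.647  0.347]
0.2 [-0.817  0.418]
0.24 [-0.99   0.481]
0.28 [-1.165  0.538]
0.32 [-1.342  0.587]
0.36 [-1.521  0.63 ]
0.4 [-1.701  0.665]
```

Request:
send_rows --plan '[{"hand":30,"tx":-0.156,"ty":0.096,"tz":0,"ax":0,"ay":0,"az":0.04},{"hand":30,"tx":-0.317,"ty":0.187,"tz":0,"ax":0,"ay":0,"az":0.08},{"hand":30,"tx":-0.48,"ty":0.27,"tz":0,"ax":0,"ay":0,"az":0.12},{"hand":30,"tx":-0.647,"ty":0.347,"tz":0,"ax":0,"ay":0,"az":0.16},{"hand":30,"tx":-0.817,"ty":0.418,"tz":0,"ax":0,"ay":0,"az":0.2},{"hand":30,"tx":-0.99,"ty":0.481,"tz":0,"ax":0,"ay":0,"az":0.24},{"hand":30,"tx":-1.165,"ty":0.538,"tz":0,"ax":0,"ay":0,"az":0.28},{"hand":30,"tx":-1.342,"ty":0.587,"tz":0,"ax":0,"ay":0,"az":0.32},{"hand":30,"tx":-1.342,"ty":0.587,"tz":0,"ax":0,"ay":0,"az":0.32}]'

```text
clock: 14.5
ee_pos: [0.5649, -0.1013, 0.0259]
tcp_rot: [3.138, -0.008, 1.332]
contact_force: [2.9, 19.4, 13.1]
opening: 0.0392
```

```bash
cat > chk.py <<'E'
from h import *
import sys
s=state();delta([.6,-.1,.0255],1.33,s)
post=np.array([.5303,-.2369]); psi=s['tcp_rot'][2]
dv=s['ee_pos'][:2]-post; print("r",np.linalg.norm(dv),"ang to tcp",np.arctan2(dv[1],dv[0]),"psi",psi)
f=s['contact_force'][:2]; dd=np.array([np.cos(psi),np.sin(psi)]); print("f along",f@dd,"lat",f@[dd[1],-dd[0]], "tz",s['ft_torque'])
E
python3 chk.py
```

```text
t [ 1.171  0.044 -0.013] a [-0.0068  0.0058 -0.0022] clock 14.5 f [ 2.9 19.4 13.1] ee [ 0.5649 -0.1013  0.0259] [ 3.138 -0.008  1.332] op 0.0392
r 0.13991620682520692 ang to tcp 1.3210283328503734 psi 1.3322076357347032
f along 19.56520917330847 lat -1.7971573860972394 tz [ 3.70900198 -0.33569064 -0.25513488]
```

```bash
python3 -c "
from h import *
arc([.5643,-.1037],np.array([.5303,-.2369]),np.arange(1,10)*.04)"
```

```text
0.04 [-0.178  0.042]
0.08 [-0.358  0.076]
0.12 [-0.54   0.104]
0.16 [-0.722  0.124]
0.2 [-0.905  0.137]
0.24 [-1.088  0.142]
0.28 [-1.271  0.14 ]
0.32 [-1.454  0.131]
0.36 [-1.637  0.115]
```

Request:
send_rows --plan '[{"hand":30,"tx":-0.178,"ty":0.042,"tz":0,"ax":0,"ay":0,"az":0.04},{"hand":30,"tx":-0.358,"ty":0.076,"tz":0,"ax":0,"ay":0,"az":0.08},{"hand":30,"tx":-0.54,"ty":0.104,"tz":0,"ax":0,"ay":0,"az":0.12},{"hand":30,"tx":-0.722,"ty":0.124,"tz":0,"ax":0,"ay":0,"az":0.16},{"hand":30,"tx":-0.905,"ty":0.137,"tz":0,"ax":0,"ay":0,"az":0.2},{"hand":30,"tx":-1.088,"ty":0.142,"tz":0,"ax":0,"ay":0,"az":0.24},{"hand":30,"tx":-1.271,"ty":0.14,"tz":0,"ax":0,"ay":0,"az":0.28},{"hand":30,"tx":-1.454,"ty":0.131,"tz":0,"ax":0,"ay":0,"az":0.32},{"hand":30,"tx":-1.545,"ty":0.123,"tz":0,"ax":0,"ay":0,"az":0.34},{"hand":30,"tx":-1.545,"ty":0.123,"tz":0,"ax":0,"ay":0,"az":0.34}]'

```text
clock: 15.33
ee_pos: [0.5181, -0.0973, 0.0259]
tcp_rot: [3.136, -0.008, 1.671]
contact_force: [0.2, 23.3, 18.0]
opening: 0.0392
```

```bash
python3 chk.py; python3 - <<'E'
from h import *
s=state()
p,d=capture("wrist"); cv2.imwrite("pics/w11.png",p[:,:,::-1])
p,d=capture("scene"); cv2.imwrite("pics/s11.png",cv2.resize(p[170:350,190:410],None,fx=3.5,fy=3.5,interpolation=cv2.INTER_CUBIC)[:,:,::-1])
E
```

```text
t [ 2.731 -0.089 -0.012] a [-0.0074  0.0062 -0.3411] clock 15.3333 f [ 0.2 23.3 18. ] ee [ 0.5181 -0.0973  0.0259] [ 3.136 -0.008  1.671] op 0.0392
r 0.14009276032082113 ang to tcp 1.6583059998033156 psi 1.6710971174667986
f along 23.20681754005878 lat 2.504252216073353 tz [ 4.41847361  0.12984748 -0.45093449]
```

View pics/w11.png

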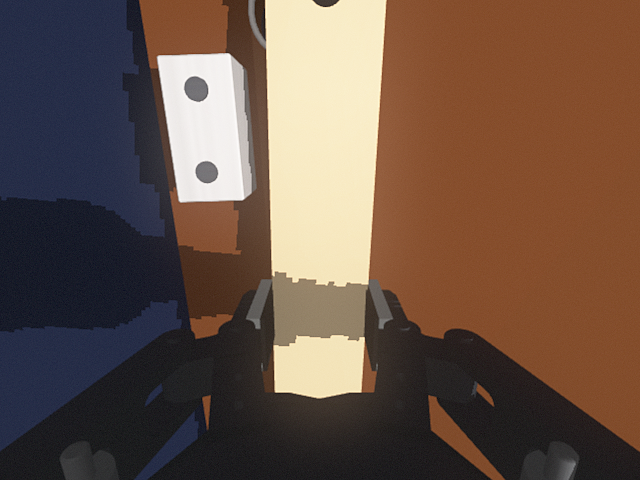

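View pics/s11.png

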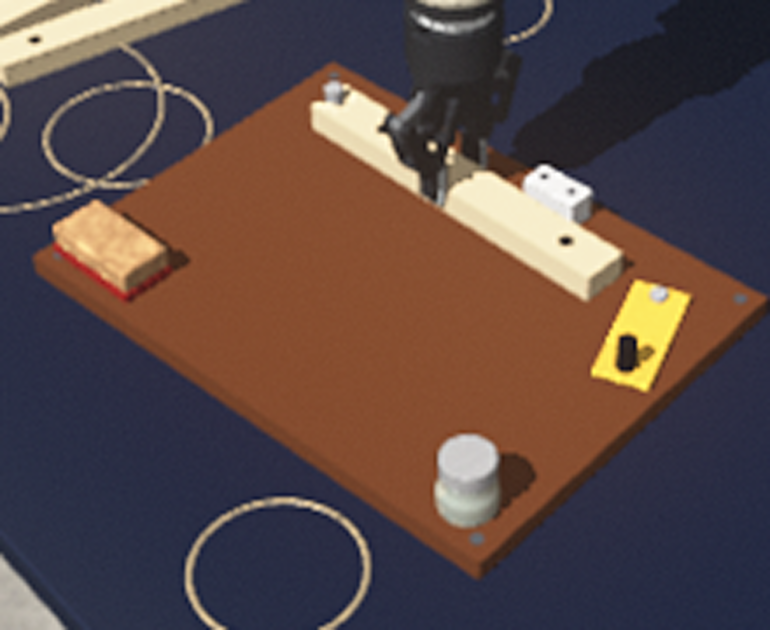

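Request:
send_rows --plan '[{"hand":30,"tx":-0.069,"ty":-0.006,"tz":0,"ax":0,"ay":0,"az":0.015},{"hand":30,"tx":-0.137,"ty":-0.014,"tz":0,"ax":0,"ay":0,"az":0.03},{"hand":30,"tx":-0.182,"ty":-0.02,"tz":0,"ax":0,"ay":0,"az":0.04},{"hand":30,"tx":-0.22,"ty":-0.025,"tz":0,"ax":0,"ay":0,"az":0.045},{"hand":30,"tx":-0.22,"ty":-0.025,"tz":0,"ax":0,"ay":0,"az":0.045}]'

```text
clock: 15.85
ee_pos: [0.5121, -0.098, 0.0259]
tcp_rot: [3.135, -0.008, 1.715]
contact_force: [2.7, 23.9, 17.4]
opening: 0.039
```

```bash
python3 chk.py; python3 - <<'E'
from h import *
s=state()
p,d=capture("wrist"); cv2.imwrite("pics/w12.png",p[:,:,::-1])
E
```

```text
t [ 2.93  -0.067 -0.012] a [-0.0074  0.0071 -0.3852] clock 15.85 f [ 2.7 23.9 17.4] ee [ 0.5121 -0.098   0.0259] [ 3.135 -0.008  1.715] op 0.039
r 0.14010387869365656 ang to tcp 1.7011451395139658 psi 1.7152168067947613
f along 23.219086987216357 lat 6.150489432373639 tz [ 4.57303994 -0.1951179  -0.60946672]
```

View pics/w12.png

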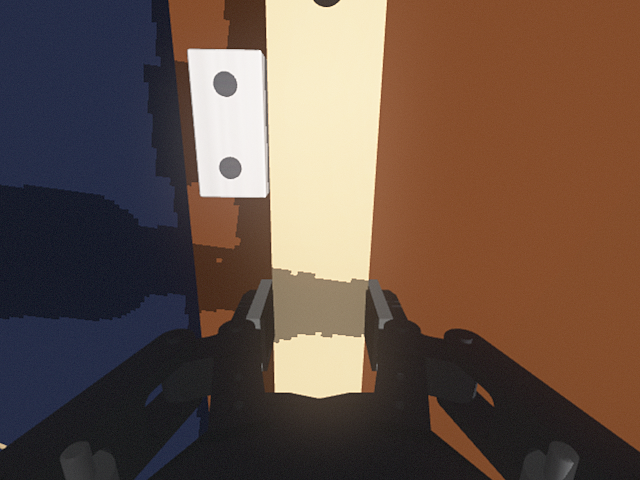

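Request:
send_rows --plan '[{"hand":30,"tx":-0.045,"ty":-0.006,"tz":0,"ax":0,"ay":0,"az":0.005},{"hand":30,"tx":-0.09,"ty":-0.012,"tz":0,"ax":0,"ay":0,"az":0.01},{"hand":30,"tx":-0.09,"ty":-0.012,"tz":0,"ax":0,"ay":0,"az":0.01}]'

```text
clock: 16.15
ee_pos: [0.5113, -0.0983, 0.0259]
tcp_rot: [3.132, -0.007, 1.726]
contact_force: [9.7, 24.6, 10.5]
opening: 0.0393
```

```bash
python3 chk.py; python3 - <<'E'
from h import *
s=state()
p,d=capture("wrist"); cv2.imwrite("pics/w13.png",p[:,:,::-1])
x=cv2.resize(p[20:220,180:400],None,fx=3.5,fy=3,interpolation=cv2.INTER_CUBIC);cv2.imwrite("pics/c13.png",x[:,:,::-1])
E
```

```text
t [ 2.957 -0.057 -0.013] a [-0.007   0.0103 -0.3958] clock 16.15 f [ 9.7 24.6 10.5] ee [ 0.5113 -0.0983  0.0259] [ 3.132 -0.007  1.726] op 0.0393
r 0.1399110355420499 ang to tcp 1.7071909502767297 psi 1.7257959136914405
f along 22.757081689705213 lat 13.395965943082754 tz [ 4.78886732 -1.65431689 -0.39157505]
```

View pics/c13.png

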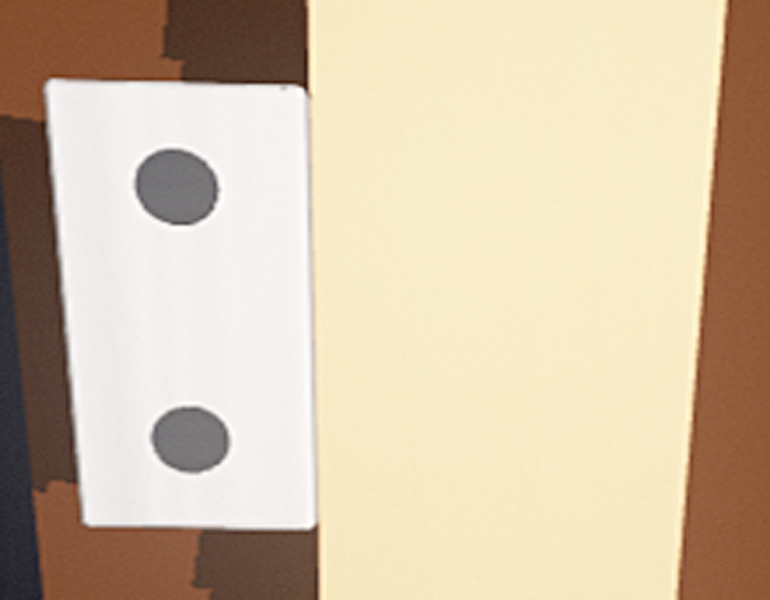

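Request:
send_rows --plan '[{"hand":30,"tx":0.01,"ty":0.037,"tz":0,"ax":0,"ay":0,"az":0},{"hand":30,"tx":0.021,"ty":0.073,"tz":0,"ax":0,"ay":0,"az":0},{"hand":30,"tx":0.021,"ty":0.073,"tz":0,"ax":0,"ay":0,"az":0}]'

```text
clock: 16.45
ee_pos: [0.5114, -0.0982, 0.0259]
tcp_rot: [3.134, -0.003, 1.724]
contact_force: [5.8, 13.1, 11.7]
opening: 0.0387
```

```bash
python3 chk.py
```

```text
t [ 2.954 -0.06  -0.013] a [-0.0025  0.0079 -0.3943] clock 16.45 f [ 5.8 13.1 11.7] ee [ 0.5114 -0.0982  0.0259] [ 3.134e+00 -3.000e-03  1.724e+00] op 0.0387
r 0.13997225998486978 ang to tcp 1.706472592424869 psi 1.7243467348143375
f along 12.033861877550379 lat 7.698857020010751 tz [ 2.39993911 -1.00838425 -0.27495783]
```

Request:
send_rows --plan '[{"hand":30,"tx":0.01,"ty":0.04,"tz":0,"ax":0,"ay":0,"az":0},{"hand":30,"tx":0.01,"ty":0.04,"tz":0,"ax":0,"ay":0,"az":0},{"hand":44,"tx":0.01,"ty":0.04,"tz":0.02,"ax":0,"ay":0,"az":0},{"hand":50,"tx":0.01,"ty":0.04,"tz":0.04,"ax":0,"ay":0,"az":0},{"hand":58,"tx":0.01,"ty":0.04,"tz":0.06,"ax":0,"ay":0,"az":0},{"hand":60,"tx":0.01,"ty":0.04,"tz":0.06,"ax":0,"ay":0,"az":0},{"hand":60,"tx":0.01,"ty":0.04,"tz":0.06,"ax":0,"ay":0,"az":0}]'

```text
clock: 17.03
ee_pos: [0.5078, -0.099, 0.0253]
tcp_rot: [-3.141, -0.0, 1.722]
contact_force: [-0.0, -0.1, -0.9]
opening: 0.0599
```

```bash
python3 chk.py; python3 - <<'E'
from h import *
s=state()
p,d=capture("wrist"); cv2.imwrite("pics/w14.png",p[:,:,::-1])
E
```

```text
t [ 3.073 -0.032  0.005] a [-0.0005 -0.0005 -0.3924] clock 17.0333 f [-0.  -0.1 -0.9] ee [ 0.5078 -0.099   0.0253] [-3.141 -0.     1.722] op 0.0599
r 0.1396810430573975 ang to tcp 1.7325379197011284 psi 1.7223824099865466
f along -0.08012384006242147 lat -0.03432913575278076 tz [-0.00372022 -0.00262459  0.09523382]
```

View pics/w14.png

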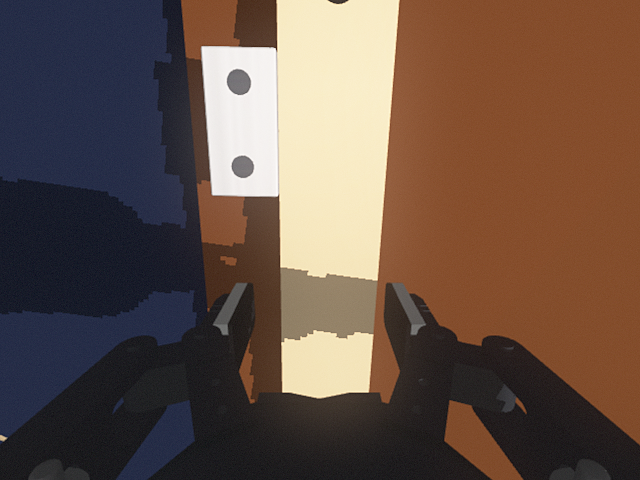

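Request:
send_rows --plan '[{"hand":60,"tx":0.1,"ty":0.01,"tz":0.2,"ax":0,"ay":0,"az":0},{"hand":60,"tx":0.1,"ty":0.01,"tz":1,"ax":0,"ay":0,"az":0},{"hand":60,"tx":0.1,"ty":0.01,"tz":2,"ax":0,"ay":0,"az":0},{"hand":60,"tx":0.1,"ty":-0.5,"tz":3.2,"ax":0,"ay":0,"az":0},{"hand":60,"tx":0.1,"ty":-1,"tz":4.5,"ax":0,"ay":0,"az":0},{"hand":60,"tx":0.1,"ty":-1.3,"tz":5.8,"ax":0,"ay":0,"az":0},{"hand":60,"tx":0.1,"ty":-1.3,"tz":7,"ax":0,"ay":0,"az":0},{"hand":60,"tx":0.1,"ty":-1.3,"tz":8,"ax":0,"ay":0,"az":0},{"hand":60,"tx":0.1,"ty":-1.3,"tz":8,"ax":0,"ay":0,"az":0},{"hand":60,"tx":0.1,"ty":-1.3,"tz":8,"ax":0,"ay":0,"az":0}]'

```text
clock: 17.92
ee_pos: [0.512, -0.1383, 0.2675]
tcp_rot: [3.138, 0.001, 1.722]
contact_force: [-0.3, 0.0, -0.9]
opening: 0.0598
```

```bash
python3 chk.py; python3 - <<'E'
from h import *
s=state()
p,d=capture("wrist"); cv2.imwrite("pics/w15.png",p[:,:,::-1]); np.savez("w15.npz",p=p,d=d,e=s['ee_pos'],r=s['tcp_rot'])
K,W=cam("wrist",s)
th=.129
def b(x,y,z): return [.6169+np.cos(th)*x-np.sin(th)*y,-.0544+np.sin(th)*x+np.cos(th)*y,z]
for n,q in dict(hole=(-.11,.09,.042),hole2=(-.11,-.11,.042),V=(-.11,-.154,.042),post=(-.11,-.17,.054)).items(): print(n,proj(K,W,b(*q)).round(1))
p,d=capture("scene"); cv2.imwrite("pics/s15.png",cv2.resize(p[170:350,190:410],None,fx=3.5,fy=3.5,interpolation=cv2.INTER_CUBIC)[:,:,::-1])
E
```

```text
t [ 2.935  1.276 -8.068] a [ 0.0013  0.0034 -0.3924] clock 17.9167 f [-0.3  0.  -0.9] ee [ 0.512  -0.1383  0.2675] [3.138e+00 1.000e-03 1.722e+00] op 0.0598
r 0.10032050551526413 ang to tcp 1.7546777512171616 psi 1.7223762053531582
f along 0.05514279786746876 lat -0.29583998425385555 tz [ 0.03065494 -0.01932151  0.05452072]
hole [[326.5  42.5]]
hole2 [[321.4 236. ]]
V [[320.4 271.1]]
post [[320.2 287.6]]
```

View pics/w15.png

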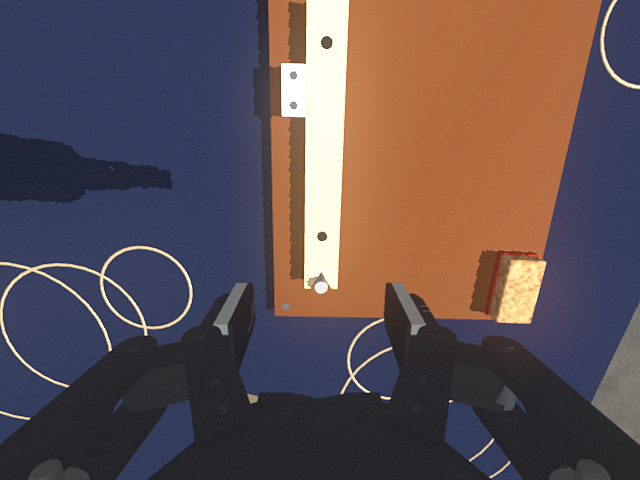

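View pics/s15.png

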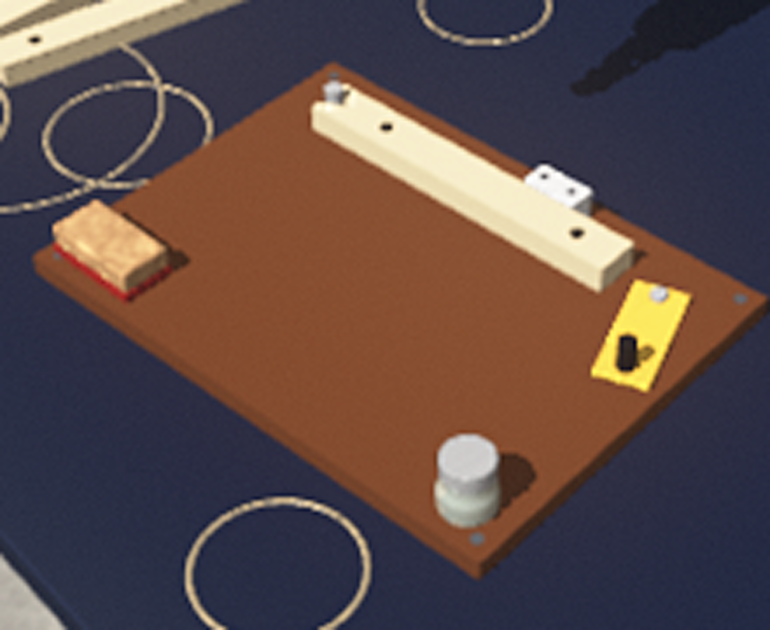

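```bash
python3 - <<'E'
from h import *
z=np.load("w15.npz");p=z['p'];s=dict(ee_pos=z['e'],tcp_rot=z['r']);K,W=cam("wrist",s)
a=cv2.resize(p[50:130,265:345],None,fx=5,fy=5,interpolation=cv2.INTER_CUBIC);b=cv2.resize(p[225:305,280:360],None,fx=5,fy=5,interpolation=cv2.INTER_CUBIC)
cv2.imwrite("pics/c15.png",np.hstack([a,b])[:,:,::-1])
L=[];Q=[]
g=p.astype(int)
for v in list(range(5,58,2))+list(range(125,275,2)):
    u=np.nonzero(g[v,295:360].min(1)>140)[0]+295; L.append((u.min(),v+.5));Q.append((u.max()+1,v+.5))
for n,X in(("L",L),("R",Q)):
    P=onz(K,W,X,.042)[:,:2]; f=cv2.fitLine(P.astype(np.float32),cv2.DIST_HUBER,0,.001,.001).ravel(); print(n,np.arctan2(f[1],f[0])%np.pi)
# cover angle from top
p,d=capture("top");K,W=cam("top");m=(p[...,0]>180)&(p[...,1]>170)&(p[...,2]<90)
v,u=np.nonzero(m);P=onz(K,W,np.c_[u+.5,v+.5],.024)[:,:2];f=cv2.minAreaRect((P*1000).astype(np.float32));print(f)
pin=np.array([.4863,.1003]);c=np.array(f[0])/1e3-pin;print("cover angle",np.arctan2(c[1],c[0])-.129+np.pi/2)
cv2.imwrite("pics/t15.png",p[:,:,::-1])
E
```

```text
L 1.7033424
R 1.7027364
((521.9031982421875, 117.71916961669922), (107.71871948242188, 47.097808837890625), 25.801576614379883)
cover angle 1.8968139201674314
```

View pics/c15.png

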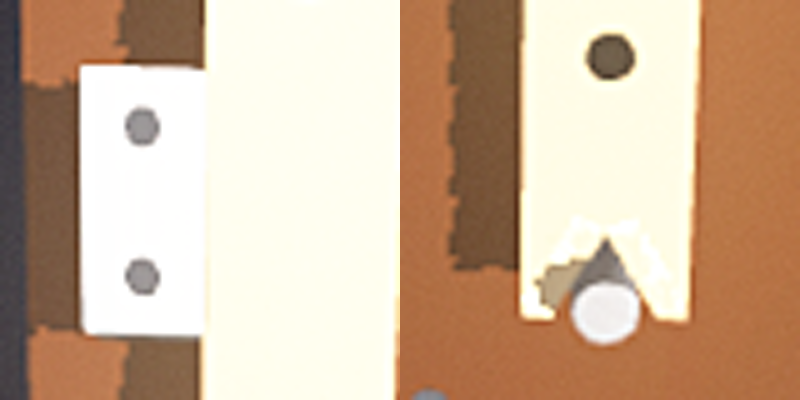

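```bash
python3 -c "
from workcell import *
print(job_done())"
```

```text
the job is handed in; nothing more can be done
None
```

The job is handed in at about 18 s on the robot's clock. The cover is at its open stop, and the batten is home on the post and flush against the aluminium stop.

**What I did**
1. I swung the cover round by its knob until it met its stop, with about 12 N of resistance.
2. I gripped the batten lightly pressed down and slid it until the notch was home on the post. It still lay about 0.69 rad askew at that point.
3. I swung it about the post with the notch kept loaded until its side met the stop (13 N sideways), then eased the load, let go and lifted clear.

**Last checks**

| Check | Measured | Should be |
|---|---|---|
| Cover angle | 1.897 rad | 1.9 rad |
| Batten direction | 1.703 rad | 1.700 rad (board's fitted line) |
| End hole, in the wrist picture | within 1 pixel of the port centre's calculated position | over the port |

- The pictures show no gap at the stop and the post sitting in the V.
- Wrist force read about zero after letting go. The jar and sanding block showed no movement by eye in the closing pictures. I did not check the screwdriver or spare batten again; the arm did not go near them.

**What went wrong or disagreed**
- On my first approach I asked for a wrist turn beyond the last joint's range. It stopped at its limit, the arm drifted back and tilted slightly, and I turned it the other way. Nothing was touched.
- The batten turned about 0.013 rad in the grip when the notch met the post. The stop and the post set it straight again.

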